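# Scoop bath-salt balls from the soap dish into the pot

### The arm

A 6-joint arm with a two-finger parallel gripper is mounted at the origin on the work surface. World frame = base frame: x ahead of the robot, y to its left, z up, the work surface at z = 0. Lengths are in mm, angles in rad, forces in N, time in s.
With the tool pointing down it reaches from about 350 to 875 mm from the base axis. Payload 4.2 kg.
Tool frame: the origin (TCP) lies at the very end of the fingers, on their centre line; the grasp point (between the pads) lies 19 mm behind it; z points along the fingers, y is the line along which they close (so a half turn about z gives the same grasp; the last joint's range is limited). The gripper opens to 85 mm and grips with 20 to 120 N. Pads are 22 mm wide; open, the fingers measure 114 mm over their backs; the gripper's body (76 mm by 85 mm) begins 54 mm behind the grasp point. The pads swing forward as they close: fully open they stand 13 mm farther back than shut.
Start: joints at [-0.855, 0.385, 0.008, 0, -1.194, -0.259], TCP at [275.685, -560.889, 231.312] pointing down, gripper open.
Joint ranges: [-3.14, 3.14], [-1.21, 2.06], [-1.07, 1.41], [-3.16, 2.05], [-2.99, -0.16], [-3.1, 3.1]. Speed limits (rad/s): [2.79, 2.79, 3.14, 3.14, 3.14, 3.14].

### API

Orientations are given as a unit quaternion [x, y, z, w].
In Python, from bench import arm, optics gives the robot as it stands. The module is installed in compiled form; this text tells all that it offers.
- The arm moves only by the tool step_arm, never from a script. Its argument "motion" is a list of rows, each an object with "dr": the turn, a rotation vector about the tool's x, y, z in units of 8 degrees (1.0 is 8 degrees), a list of three; "slide": the shift along the tool's x, y, z in mm, a list of three; "jaw": the finger opening in mm, from 0 to 85.4. A call has exactly 8 rows; each row is the pose to reach, as a shift and turn from the pose commanded when the call began, along the tool's axes at that moment; what a row does not reach only later rows make up. A row lasts 1/8 s, in which the tool goes at most 62.5 mm and 10.7 degrees, less where a joint would pass 70% of its speed; a pose out of reach is approached as far as the arm can. A call with a gripper value outside its range is refused whole. The fingers move at their own pace and stop on an object; the grip force is fixed at half the most. Time passes only in rows, so rows that repeat a pose let the fingers close, or fill a call up. It gives the time, the measured TCP pose, the force, the opening and the grip force at its end, in the units of the state.
- arm.read_state(): the state, without advancing time (a new reading comes with each control period).
- optics.get_image(name): name is "scene" or "top"; returns the picture (384x512x3 uint8, blue, green, red); there is no depth.
- optics.camera_info(name): a dict with "camera_matrix" (3x3 intrinsics, pixels), "view" (4x4, takes a point from world to camera coordinates). Camera axes: x right, y up, looking along -z (the intrinsics and any distortion apply to the point x, -y, -z); pixel columns grow to the right and rows downward; lengths in mm; the calibration is good to about 2 mm. A picture is of the moment at which its call begins. camera_info takes no time and is no camera call.
- arm.job_done(): hands the job in; it is judged then, once.
The state is a dict: "clock": time; "joints": joint angles; "joint_vel": joint speeds; "joint_efforts": joint torques, N m; "position": TCP position; "ee_rot": TCP orientation; "contact_force": force on the tool from outside, world axes, zero at the start; "wrist_torque": the same for the moment, N m; "gripper_width": finger opening in mm; "grasp_force": force on a finger pad.
Only numpy, scipy, OpenCV 4.12 (cv2) and the standard library are available. Lean on these libraries where they do the work, as an engineer would, in place of code of your own. Each camera call takes 0.05 s, during which the arm holds its last target. There are 200 camera calls.

### The job

Take the steel scoop out of the chrome rack, stand it by itself on its mouth on the free ledge between the rack and the soap dish, and tip it over so that it lies on its back, open side up. Take it again by the handle, scoop at least three of the four bath-salt balls out of the soap dish in one load and tip them into the white pot, then lay the scoop down again on its back on the ledge and let go. Do not touch the balls with the gripper, spill none outside the dish and the pot, do not knock the pot over, and leave the other things where they are.

Things in the scene. Friction and masses are not known exactly. Their poses are not given: they have to be found in the camera images.
- scoop: Straight steel scoop, 146 mm long, 120 g; in the rack it stands mouth down, handle up. Origin: centre of the mouth end, z along the handle (up when standing), x to the bowl's open side, y across. Bowl 26 mm deep (x -13 to 13), 53 wide (y), 56 long (z 0 to 56), walls 2.5: flat back at x -13, two sides, end wall at z 56; open at the mouth and to +x. Tips over past 13 degrees.
- scoop_handle (a point): On the handle's middle line, 18 mm from its free end (scoop x 7, y 0, z 128 mm). Handle: flat bar 12 mm (x) by 10 mm (y), from z = 56 to z = 146. The scoop stands steadily on its mouth, balance point 42 mm up. It lies steadily on its flat back: its x points up, the handle level, its middle 20 mm above the ledge, clear of it.
- scoop_lip (a point): Middle of the scoop's scraping edge: outer face of the back plate at the mouth (scoop x -13, y 0, z 0 mm). Leads the way when scooping.
- scoop_bowl (a point): Middle of the inside of the scoop's bowl (scoop x 0, y 0, z 28 mm).
- rack: Chrome wire rack fixed to the ledge, 148 (x) x 68 (y) mm, origin under its middle, z up. Base plate 10 mm thick, wire dividers 60 mm high. Four open-topped slots along its x, centred at x = -51, -17, 17, 51 mm, each 30 (x) by 58 (y) mm. The scoop is in the slot at -51 or at 17, a pumice slab in the other of these two. Between rack, dish and comb the ledge is free.
- dish: Clear acrylic soap dish fixed to the ledge, 162 x 69 mm, origin under it, z up, +x roughly away from the robot. Inner floor 5 mm above the ledge, from x -76 to 65 mm and y -30.5 to 30.5. Near wall (x -80 to -76) 18 mm high, side walls 4 thick, 20 high. The four balls start on the floor at x -9 to 67; from x -76 to -9 it is empty, room for the scoop's bowl.
- dish_ramp (a point): Middle of the line where the dish's flat floor ends (dish x 65, z 5 mm). From here a 45 degree ramp rises away from the robot to x 77, z 17 mm, and meets the upright far wall, inside at x 77, outside at x 82, top 55 mm above the ledge. Its two upright corners are cut off at 45 degrees, 12 mm each way. Balls pushed against ramp and wall climb into the scoop.
- pot: Round white ceramic pot, loose, 300 g, upright, 96 mm across at the mouth, 77 mm at the foot, 58 mm high, wall 4 mm. Origin under its middle.
- ball0_center (a point): Centre of one of four equal off-white bath-salt balls, 22 mm across, 12 g, rolling free in the dish.
- ball1_center (a point): Centre of one of four equal off-white bath-salt balls, 22 mm across, 12 g, rolling free in the dish.
- ball2_center (a point): Centre of one of four equal off-white bath-salt balls, 22 mm across, 12 g, rolling free in the dish.
- ball3_center (a point): Centre of one of four equal off-white bath-salt balls, 22 mm across, 12 g, rolling free in the dish.
- pumice: Bystander: grey pumice slab 18 x 42 x 85 mm standing in another slot of the rack. Origin under its middle.
- comb: Bystander: flat blue plastic comb 165 x 30 x 5 mm, lying. Origin under its middle.
- hairbrush: Bystander: round wooden hairbrush 210 mm long, 44 mm high, lying along its x. Origin under its middle.
- organiser: Bystander: closed grey pill organiser, 36 x 196 x 26 mm, long along its y. Origin under its middle.
- jar: Bystander: glass cream jar, 60 mm across, 50 mm high. Origin under its middle.
- bottle: Bystander: small amber bottle, 40 mm across, 110 mm high. Origin under its middle.
- nailbrush: Bystander: wooden nail brush 85 x 36 x 30 mm, long along its x. Origin under its middle.
- ball0: The same ball; its origin rolls with it, so use its centre.
- ball1: The same ball; its origin rolls with it, so use its centre.
- ball2: The same ball; its origin rolls with it, so use its centre.
- ball3: The same ball; its origin rolls with it, so use its centre.
Mind the look-alikes: they are no part of the job. What is meant by the pot is not yellow, and is the larger of those in its own colour.

How it is judged (in metres and radians):
On the way, in this order (a step that is already met when the one before it is completed fails the run):
1. The scoop stands by itself on its mouth on the ledge, out of the rack and released (angle between scoop's own z axis and vertical below 0.1 rad and height (world z) of scoop below 0.005 m and linear speed of scoop below 0.03 m/s and contact force between scoop and the fingers below 0.05 N), for 0.2 s.
2. The scoop lies released on its back on the ledge, open side up (angle between scoop's own x axis and vertical below 0.12 rad and height (world z) of scoop between 0.009 and 0.0165 m and linear speed of scoop below 0.03 m/s and contact force between scoop and the fingers below 0.05 N), for 0.2 s.
3. At least three balls are in the bowl of the scoop, lifted clear of the dish ((((distance between ball0_center and scoop_bowl below 0.034 m and height (world z) of ball0_center above 0.055 m) and (distance between ball1_center and scoop_bowl below 0.034 m and height (world z) of ball1_center above 0.055 m) and (distance between ball2_center and scoop_bowl below 0.034 m and height (world z) of ball2_center above 0.055 m)) or ((distance between ball0_center and scoop_bowl below 0.034 m and height (world z) of ball0_center above 0.055 m) and (distance between ball1_center and scoop_bowl below 0.034 m and height (world z) of ball1_center above 0.055 m) and (distance between ball3_center and scoop_bowl below 0.034 m and height (world z) of ball3_center above 0.055 m)) or ((distance between ball0_center and scoop_bowl below 0.034 m and height (world z) of ball0_center above 0.055 m) and (distance between ball2_center and scoop_bowl below 0.034 m and height (world z) of ball2_center above 0.055 m) and (distance between ball3_center and scoop_bowl below 0.034 m and height (world z) of ball3_center above 0.055 m)) or ((distance between ball1_center and scoop_bowl below 0.034 m and height (world z) of ball1_center above 0.055 m) and (distance between ball2_center and scoop_bowl below 0.034 m and height (world z) of ball2_center above 0.055 m) and (distance between ball3_center and scoop_bowl below 0.034 m and height (world z) of ball3_center above 0.055 m)))), for 0.2 s.
4. At least three balls are in the pot ((((horizontal distance between ball0_center and pot below 0.045 m and height (world z) of ball0_center below 0.058 m) and (horizontal distance between ball1_center and pot below 0.045 m and height (world z) of ball1_center below 0.058 m) and (horizontal distance between ball2_center and pot below 0.045 m and height (world z) of ball2_center below 0.058 m)) or ((horizontal distance between ball0_center and pot below 0.045 m and height (world z) of ball0_center below 0.058 m) and (horizontal distance between ball1_center and pot below 0.045 m and height (world z) of ball1_center below 0.058 m) and (horizontal distance between ball3_center and pot below 0.045 m and height (world z) of ball3_center below 0.058 m)) or ((horizontal distance between ball0_center and pot below 0.045 m and height (world z) of ball0_center below 0.058 m) and (horizontal distance between ball2_center and pot below 0.045 m and height (world z) of ball2_center below 0.058 m) and (horizontal distance between ball3_center and pot below 0.045 m and height (world z) of ball3_center below 0.058 m)) or ((horizontal distance between ball1_center and pot below 0.045 m and height (world z) of ball1_center below 0.058 m) and (horizontal distance between ball2_center and pot below 0.045 m and height (world z) of ball2_center below 0.058 m) and (horizontal distance between ball3_center and pot below 0.045 m and height (world z) of ball3_center below 0.058 m)))), for 0.2 s.
At the end, for the whole second after the job is handed in: At least three balls are inside the pot below its rim, every other ball is in the pot or in the dish, the pot stands upright at rest on the ledge (within 0.05 rad), and the scoop lies released and at rest on its back, open side up (within 0.12 rad), flat on the ledge (all of step 2 and (((horizontal distance between ball0_center and pot below 0.045 m and height (world z) of ball0_center below 0.058 m) and (horizontal distance between ball1_center and pot below 0.045 m and height (world z) of ball1_center below 0.058 m) and (horizontal distance between ball2_center and pot below 0.045 m and height (world z) of ball2_center below 0.058 m)) or ((horizontal distance between ball0_center and pot below 0.045 m and height (world z) of ball0_center below 0.058 m) and (horizontal distance between ball1_center and pot below 0.045 m and height (world z) of ball1_center below 0.058 m) and (horizontal distance between ball3_center and pot below 0.045 m and height (world z) of ball3_center below 0.058 m)) or ((horizontal distance between ball0_center and pot below 0.045 m and height (world z) of ball0_center below 0.058 m) and (horizontal distance between ball2_center and pot below 0.045 m and height (world z) of ball2_center below 0.058 m) and (horizontal distance between ball3_center and pot below 0.045 m and height (world z) of ball3_center below 0.058 m)) or ((horizontal distance between ball1_center and pot below 0.045 m and height (world z) of ball1_center below 0.058 m) and (horizontal distance between ball2_center and pot below 0.045 m and height (world z) of ball2_center below 0.058 m) and (horizontal distance between ball3_center and pot below 0.045 m and height (world z) of ball3_center below 0.058 m))) and ((horizontal distance between ball0_center and pot below 0.045 m and height (world z) of ball0_center below 0.058 m) or (x of ball0_center in the frame of dish between -0.078 and 0.078 m and y of ball0_center in the frame of dish between -0.032 and 0.032 m and height (world z) of ball0_center below 0.035 m)) and ((horizontal distance between ball1_center and pot below 0.045 m and height (world z) of ball1_center below 0.058 m) or (x of ball1_center in the frame of dish between -0.078 and 0.078 m and y of ball1_center in the frame of dish between -0.032 and 0.032 m and height (world z) of ball1_center below 0.035 m)) and ((horizontal distance between ball2_center and pot below 0.045 m and height (world z) of ball2_center below 0.058 m) or (x of ball2_center in the frame of dish between -0.078 and 0.078 m and y of ball2_center in the frame of dish between -0.032 and 0.032 m and height (world z) of ball2_center below 0.035 m)) and ((horizontal distance between ball3_center and pot below 0.045 m and height (world z) of ball3_center below 0.058 m) or (x of ball3_center in the frame of dish between -0.078 and 0.078 m and y of ball3_center in the frame of dish between -0.032 and 0.032 m and height (world z) of ball3_center below 0.035 m)) and angular speed of scoop below 0.2 rad/s and angle between pot's own z axis and vertical below 0.05 rad and height (world z) of pot below 0.006 m and linear speed of pot below 0.03 m/s); the robot touches nothing.
It fails at once if The fingers touch a ball (contact force between any of ball0, ball1, ball2, ball3 and the fingers above 0.3 N).
It fails at once if The pot is tipped by more than 0.35 rad (angle between pot's own z axis and vertical above 0.35 rad).
It fails at once if Another thing on the ledge is moved by more than 30 mm (distance of any of pumice, comb, hairbrush, organiser, jar, bottle, nailbrush from where it was at the start of the episode above 0.03 m).
It also fails if it takes over 72 s, if anything falls off the work surface, if the arm or the gripper's body presses on something with over 40 N, if the wrist force passes 120 N, or if a joint passes its speed limit or range.

## Working session

There is one attempt and no reset: what is moved stays moved. The work goes in short steps, Python scripts to look and compute and a tool call to move; the robot and the scene stay as the last step left them, time stands still between calls to the robot, and variables do not carry over. Pictures are saved under pics/ and viewed, at most 10 in all, crops included, and the job is handed in when it is done.

Besides the shell and the picture viewer there is one more tool, called by a JSON object that holds its "op" and its "data". step_arm: Moves the arm, as the interface text tells. Its arguments: {"type":"object","properties":{"motion":{"type":"array","items":{"type":"object","properties":{"dr":{"type":"array","items":{"type":"number"}},"slide":{"type":"array","items":{"type":"number"}},"jaw":{"type":"number"}}}}},"required":["motion"]}

```bash
mkdir -p pics
python3 - <<'E'
from bench import arm, optics
import cv2,numpy as np
np.set_printoptions(suppress=True,precision=3)
for n in("scene","top"):
    im=optics.get_image(n); cv2.imwrite(f"pics/{n}0.png",im)
    c=optics.camera_info(n); print(n,{k:(np.array(v) if not isinstance(v,str) else v) for k,v in c.items()})
print(arm.read_state())
E
```

```text
scene {'camera_matrix': array([[359.903,   0.   , 256.315],
       [  0.   , 359.903, 193.602],
       [  0.   ,   0.   ,   1.   ]]), 'view': array([[    0.688,     0.725,     0.019,  -408.596],
       [   -0.453,     0.409,     0.793,   179.873],
       [    0.567,    -0.554,     0.609, -1322.716],
       [    0.   ,     0.   ,     0.   ,     1.   ]])}
top {'camera_matrix': array([[456.422,   0.   , 253.569],
       [  0.   , 456.422, 192.548],
       [  0.   ,   0.   ,   1.   ]]), 'view': array([[   -0.029,    -0.999,     0.019,     9.076],
       [    0.984,    -0.025,     0.174,  -583.656],
       [   -0.174,     0.023,     0.985, -1159.447],
       [    0.   ,     0.   ,     0.   ,     1.   ]])}
{'clock': 0.1, 'joints': array([-0.855,  0.385,  0.007, -0.   , -1.194, -0.259]), 'joint_vel': array([-0.001, -0.002,  0.003,  0.   ,  0.002, -0.001]), 'joint_efforts': array([  0.   , -39.332,  18.893,   4.198,  -0.003,   0.   ]), 'position': array([ 275.451, -560.426,  230.304]), 'ee_rot': array([-0.226,  0.974,  0.001, -0.   ]), 'contact_force': array([-1.069, -0.453, -0.255]), 'wrist_torque': array([ 0.002,  0.03 , -0.019]), 'grasp_force': 0.0, 'gripper_width': 85.49587566000031}
```

View pics/scene0.png

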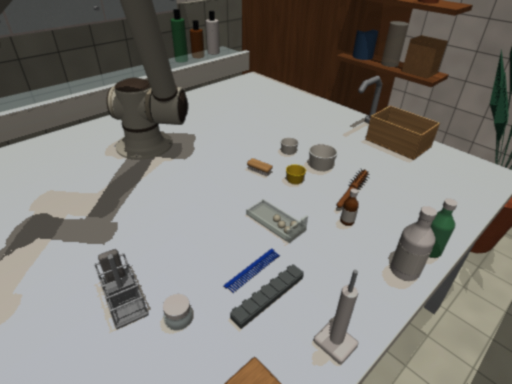

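View pics/top0.png

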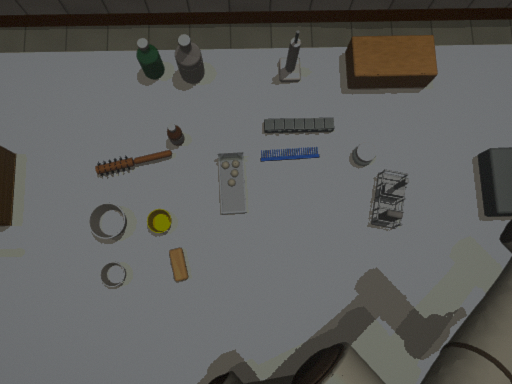

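Top view: the white pot candidates are the large one (108,222), the small one (114,274) and the yellow one (160,222). The rack is at about (389,200), the dish at (232,183) with its balls near (232,172), and the jar at (365,154). In the scene view the rack is at (122,287). I'll check which slot holds the scoop in one close crop.

Run:
```python
import cv2,numpy as np
s=cv2.imread("pics/scene0.png");t=cv2.imread("pics/top0.png")
a=cv2.resize(s[240:330,80:160],(400,450),interpolation=cv2.INTER_CUBIC)
b=cv2.resize(t[160:235,360:415],(330,450),interpolation=cv2.INTER_CUBIC)
cv2.imwrite("pics/c1.png",np.hstack([a,b]))
a=cv2.resize(t[145:225,210:255],(270,480),interpolation=cv2.INTER_CUBIC)
b=cv2.resize(t[195:295,80:185],(504,480),interpolation=cv2.INTER_CUBIC)
cv2.imwrite("pics/c2.png",np.hstack([a,b]))
```

```text
(no output)
```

View pics/c1.png

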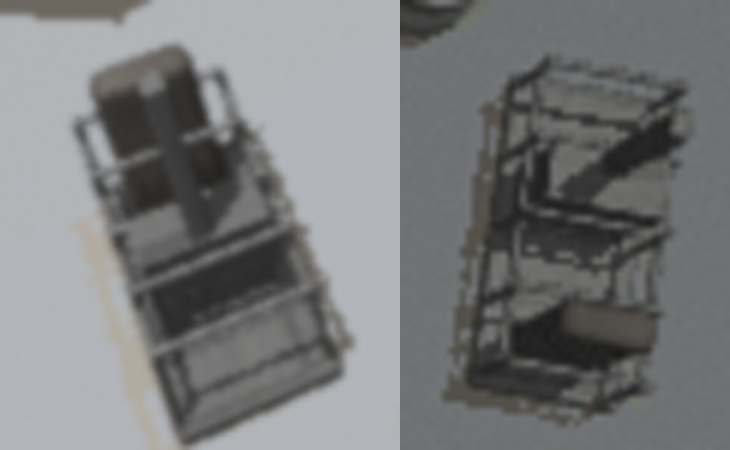

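View pics/c2.png

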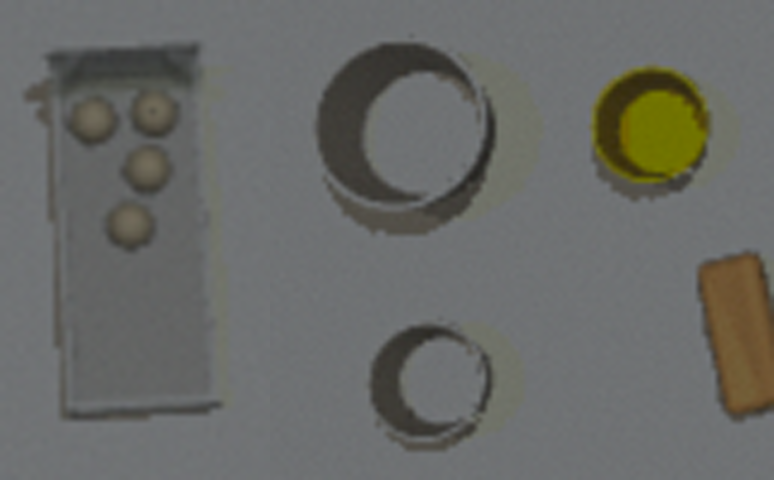

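```bash
cat > h.py <<'E'
import numpy as np,cv2
from bench import arm,optics
from scipy.spatial.transform import Rotation as R
np.set_printoptions(suppress=True,precision=2)
C={n:optics.camera_info(n) for n in("scene","top")}
def ray(n,u,v):
    K=np.array(C[n]["camera_matrix"]);V=np.array(C[n]["view"])
    d=np.array([(u-K[0,2])/K[0,0],-(v-K[1,2])/K[1,1],-1.]);Rm=V[:3,:3]
    return -Rm.T@V[:3,3],Rm.T@d
def at(n,u,v,z):
    o,d=ray(n,u,v);return o+d*(z-o[2])/d[2]
def tri(s,t):
    o1,d1=ray("scene",*s);o2,d2=ray("top",*t)
    k=np.linalg.lstsq(np.c_[d1,-d2],o2-o1,rcond=None)[0]
    p,q=o1+k[0]*d1,o2+k[1]*d2;return (p+q)/2,np.linalg.norm(p-q)
def px(n,p):
    K=np.array(C[n]["camera_matrix"]);V=np.array(C[n]["view"]);c=V[:3,:3]@np.asarray(p,float)+V[:3,3]
    return K[0,0]*c[0]/-c[2]+K[0,2],K[1,2]-K[1,1]*c[1]/-c[2]
E
python3 - <<'E'
from h import *
T=lambda x,y:((x-400)/6+360,y/6+160)
S=lambda x,y:(x/5+80,y/5+240)
print("handle tip",tri(S(150,75),T(683,122)),at("top",*T(683,122),156),at("scene",*S(150,75),156))
print("pumice",tri(S(140,62),T(612,328)),at("top",*T(612,328),95),at("scene",*S(140,65),95))
for p in[(470,385),(640,390),(510,80),(545,62),(685,92)]:
    print(p,*[at("top",*T(*p),z)[:2] for z in(0,10,60,70)])
for p in[(340,375),(185,440),(78,122),(220,72),(150,350),(320,295),(130,270),(300,225)]:
    print("s",p,*[at("scene",*S(*p),z)[:2] for z in(0,10,60,70)])
B=lambda x,y:(x/6+210,y/6+145)
for p in[(92,118),(154,112),(147,168),(131,225)]: print("ball",at("top",*B(*p),16))
print("dish near corners z18",at("top",*B(65,410),18),at("top",*B(222,403),18),"far top z55",at("top",*B(48,52),55),at("top",*B(198,45),55))
P=lambda x,y:((x-270)/4.8+80,y/4.8+195)
print("pot rim",[at("top",*P(*p),58)[:2] for p in[(317,125),(495,125),(406,42),(406,210)]])
for w,u in dict(combL=(261,155),combR=(319,153),nail=(178,264),yellow=(160,222),bottle=(176,141),brush=(172,154)).items(): print(w,at("top",*u,5)[:2])
print("jar",at("top",365,154,50)[:2])
E
```

```text
handle tip (array([ 585.89, -380.55,  156.52]), np.float64(0.019811445725392878)) [ 585.99 -380.76  156.  ] [ 585.37 -380.42  156.  ]
pumice (array([ 510.22, -364.99,   92.88]), np.float64(1.8917625333878882)) [ 509.58 -365.17   95.  ] [ 514.72 -365.55   95.  ]
(470, 385) [ 496.34 -329.63] [ 495.35 -326.8 ] [ 490.41 -312.68] [ 489.42 -309.85]
(640, 390) [ 491.95 -407.69] [ 491.   -404.24] [ 486.24 -386.97] [ 485.29 -383.52]
(510, 80) [ 638.47 -358.96] [ 636.34 -355.9 ] [ 625.68 -340.59] [ 623.55 -337.53]
(545, 62) [ 646.66 -376.06] [ 644.47 -372.87] [ 633.48 -356.87] [ 631.28 -353.68]
(685, 92) [ 630.73 -440.68] [ 628.66 -436.96] [ 618.31 -418.37] [ 616.24 -414.65]
s (340, 375) [ 639.74 -359.61] [ 646.78 -361.86] [ 681.98 -373.09] [ 689.02 -375.34]
s (185, 440) [ 623.84 -421.41] [ 631.12 -422.73] [ 667.5  -429.36] [ 674.78 -430.69]
s (78, 122) [ 431.25 -380.18] [ 441.4  -382.13] [ 492.12 -391.83] [ 502.27 -393.77]
s (220, 72) [ 447.23 -314.75] [ 457.14 -317.66] [ 506.68 -332.23] [ 516.58 -335.15]
s (150, 350) [ 574.19 -412.54] [ 582.21 -414.  ] [ 622.29 -421.29] [ 630.31 -422.75]
s (320, 295) [ 598.21 -345.37] [ 605.87 -347.83] [ 644.16 -360.12] [ 651.82 -362.58]
s (130, 270) [ 529.48 -400.36] [ 538.16 -402.  ] [ 581.57 -410.19] [ 590.26 -411.83]
s (300, 225) [ 558.18 -332.74] [ 566.44 -335.39] [ 607.71 -348.62] [ 615.97 -351.27]
ball [669.89  68.06  16.  ]
ball [672.03  39.53  16.  ]
ball [645.76  43.31  16.  ]
ball [619.33  51.18  16.  ]
dish near corners z18 [534.79  82.54  18.  ] [536.11  11.82  18.  ] far top z55 [691.21  85.67  55.  ] [692.85  18.62  55.  ]
pot rim [array([518.31, 419.87]), array([515.77, 324.3 ]), array([562.42, 373.32]), array([471.18, 370.91])]
combL [697.88 -31.64]
combR [ 699.79 -194.58]
nail [403.1 199.7]
yellow [517.14 248.39]
bottle [743.96 205.31]
brush [706.66 216.39]
jar [ 682.18 -311.46]
```

Chosen: the scoop stands in the third slot from the robot, its handle tip at top (407,181) or scene (110,255), with the open side facing away from the robot. The grey slab in the near slot, at top (395,215), is the pumice. The pot is the large white one at top (108,222); the small white and the yellow ones are look-alikes. The four balls are at the far end of the dish.

```bash
cat >> h.py <<'E'
R0=np.array([[-1,0,0],[0,1,0],[0,0,-1.]])
def tool(yaw,pitch=0,roll=0): return R.from_euler("ZYX",[yaw,pitch,roll],degrees=True)*R.from_matrix(R0)
def plan(pos,rot,frm=None):
    s=arm.read_state()
    p,q=(s["position"],R.from_quat(s["ee_rot"])) if frm is None else frm
    sl=q.inv().apply(np.asarray(pos,float)-p); dr=(q.inv()*rot).as_rotvec(degrees=True)/8
    print("slide",sl.round(1).tolist(),"dr",dr.round(2).tolist(),"|",np.linalg.norm(sl).round(),"mm")
    return np.asarray(pos,float),rot
E
python3 - <<'E'
from h import *
plan((586,-380.5,190),tool(-13))
E
```

```text
slide [-358.1, 24.5, 40.3] dr [0.01, -0.01, 4.9] | 361.0 mm
```

{"op": "step_arm", "data": {"motion": [{"slide": [-50,3.5,5.7],"dr": [0,0,0.7],"jaw": 70},{"slide": [-102,7,11.5],"dr": [0,0,1.4],"jaw": 70},{"slide": [-154,10.5,17],"dr": [0,0,2.1],"jaw": 70},{"slide": [-205,14,23],"dr": [0,0,2.8],"jaw": 70},{"slide": [-256,17.5,29],"dr": [0,0,3.5],"jaw": 70},{"slide": [-307,21,34.5],"dr": [0,0,4.2],"jaw": 60},{"slide": [-345,23.5,39],"dr": [0,0,4.9],"jaw": 60},{"slide": [-358,24.5,40.3],"dr": [0,0,4.9],"jaw": 60}]}}

```text
clock: 1.1
position: [587.5, -379.2, 189.4]
ee_rot: [0.112, 0.994, 0.0, -0.001]
contact_force: [0.2, 0.4, -0.5]
gripper_width: 59.7
grasp_force: 0.0
```

Run:
```python
from h import *
s=arm.read_state();print(s["position"],s["clock"],s["gripper_width"]); plan((586,-380.5,118),tool(-13))
a=optics.get_image("scene")[160:330,60:210];b=optics.get_image("top")[120:240,340:470]
cv2.imwrite("pics/c3.png",np.hstack([cv2.resize(a,(450,510)),cv2.resize(b,(350,510))]))
```

```text
[ 587.54 -379.22  189.36] 1.1 59.73089551900705
slide [1.1, -1.6, 71.4] dr [0.0, -0.02, 0.01] | 71.0 mm
```

View pics/c3.png

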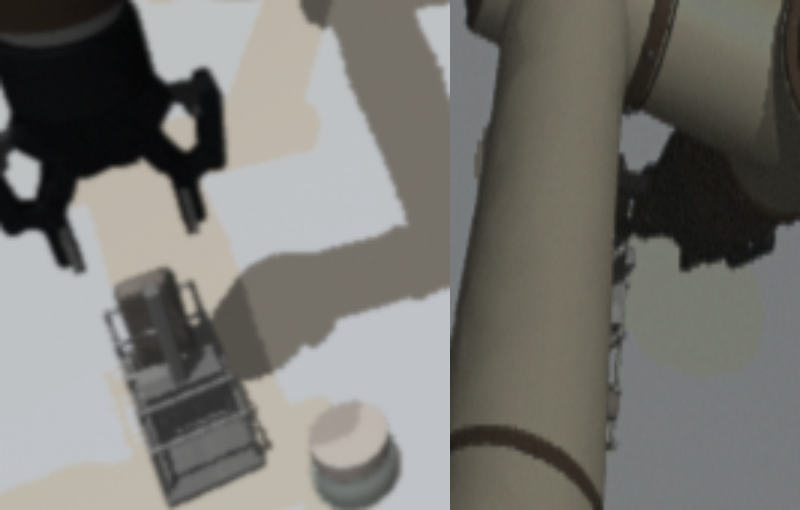

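Run:
```python
from h import *
for p in[(587.5,-379.2,189.4),(587.5,-379.2,202),(586,-380.5,156)]:
    u=px("scene",p);print((u[0]-60)*3,(u[1]-160)*3)
q=R.from_quat(arm.read_state()["ee_rot"]);y=q.apply([0,1,0]);x=q.apply([1,0,0])
for s in(30,-30):
    u=px("scene",np.array((587.5,-379.2,200))+s*y);print((u[0]-60)*3,(u[1]-160)*3)
```

```text
141.05906317226447 248.5169201707628
136.2186012645288 233.8178845032015
150.33169707260848 285.61708285781003
186.96052645245567 219.27911492004554
85.10630287928365 253.7187769603598
```

The fingers straddle the handle in the scene crop: the tips are at (75,265) and (190,230) and the handle tip is at (150,275), as projected. Next I lower the gripper and grip.

{"op": "step_arm", "data": {"motion": [{"slide": [1,-1,20],"jaw": 60},{"slide": [1,-1.5,45],"jaw": 60},{"slide": [1,-1.5,65],"jaw": 60},{"slide": [1,-1.5,71.5],"jaw": 60},{"slide": [1,-1.5,71.5],"jaw": 30},{"slide": [1,-1.5,71.5],"jaw": 5},{"slide": [1,-1.5,71.5],"jaw": 5},{"slide": [1,-1.5,71.5],"jaw": 5}]}}

```text
$.motion[0]: bad value
```

{"op": "step_arm", "data": {"motion": [{"slide": [0,0,-12],"jaw": 5},{"slide": [0,0,-25],"jaw": 5},{"slide": [0,0,-38],"jaw": 5},{"slide": [0,0,-51],"jaw": 5},{"slide": [0,0,-64],"jaw": 5},{"slide": [0,0,-77],"jaw": 5},{"slide": [0,0,-86],"jaw": 5},{"slide": [0,0,-90],"jaw": 5}]}}

```text
$.motion[0]: bad value
```

Run:
```python
from h import *
s=arm.read_state();print(s["position"],s["clock"],s["gripper_width"],s["contact_force"]); 
plan((620,-150,205),tool(0)); plan((620,-150,128),tool(0))
```

```text
[ 586.71 -380.12  189.95] 1.2 59.93467238232895 [ 0.51  0.39 -0.59]
slide [18.9, 231.8, -14.9] dr [0.0, -0.01, -1.61] | 233.0 mm
slide [18.8, 231.7, 62.1] dr [0.0, -0.01, -1.61] | 241.0 mm
```

Every row needs `dr`.

{"op": "step_arm", "data": {"motion": [{"slide": [0.5,-0.5,20],"dr": [0,0,0],"jaw": 60},{"slide": [0.5,-0.5,45],"dr": [0,0,0],"jaw": 60},{"slide": [0.5,-0.5,65],"dr": [0,0,0],"jaw": 60},{"slide": [0.5,-0.5,72],"dr": [0,0,0],"jaw": 60},{"slide": [0.5,-0.5,72],"dr": [0,0,0],"jaw": 30},{"slide": [0.5,-0.5,72],"dr": [0,0,0],"jaw": 5},{"slide": [0.5,-0.5,72],"dr": [0,0,0],"jaw": 5},{"slide": [0.5,-0.5,72],"dr": [0,0,0],"jaw": 5}]}}

```text
clock: 2.2
position: [586.0, -381.5, 120.0]
ee_rot: [0.113, 0.994, -0.0, 0.001]
contact_force: [0.2, -0.2, 2.2]
gripper_width: 9.1
grasp_force: 60.0
```

{"op": "step_arm", "data": {"motion": [{"slide": [0,0,-8],"dr": [0,0,0],"jaw": 5},{"slide": [0,0,-20],"dr": [0,0,0],"jaw": 5},{"slide": [0,0,-33],"dr": [0,0,0],"jaw": 5},{"slide": [0,0,-46],"dr": [0,0,0],"jaw": 5},{"slide": [0,0,-60],"dr": [0,0,0],"jaw": 5},{"slide": [0,0,-74],"dr": [0,0,0],"jaw": 5},{"slide": [0,0,-85],"dr": [0,0,0],"jaw": 5},{"slide": [0,0,-90],"dr": [0,0,0],"jaw": 5}]}}

```text
clock: 3.2
position: [585.8, -381.5, 210.1]
ee_rot: [0.113, 0.994, -0.0, 0.001]
contact_force: [-0.2, 0.1, -1.6]
gripper_width: 9.2
grasp_force: 59.5
```

Run:
```python
from h import *
s=arm.read_state();print(s["position"],s["clock"],s["gripper_width"],s["contact_force"]); 
plan((620,-150,200),tool(0))
a=optics.get_image("scene")[130:330,60:210]
cv2.imwrite("pics/c4.png",cv2.resize(a,(450,600)))
```

```text
[ 585.81 -381.48  210.1 ] 3.2 9.199845957989169 [-0.18  0.14 -1.57]
slide [18.9, 233.2, 10.0] dr [-0.0, 0.01, -1.63] | 234.0 mm
```

View pics/c4.png

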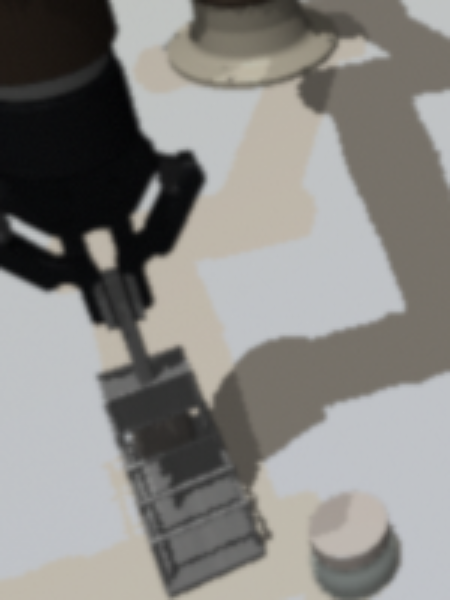

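The scoop hangs straight from the grip at crop (135,330), its bowl at (160,410) just above the rack and the open side facing the camera. Next I carry it to the free ledge.

{"op": "step_arm", "data": {"motion": [{"slide": [1,15,2],"dr": [0,0,-0.1],"jaw": 5},{"slide": [4,50,4],"dr": [0,0,-0.3],"jaw": 5},{"slide": [7,90,6],"dr": [0,0,-0.6],"jaw": 5},{"slide": [10,130,8],"dr": [0,0,-0.9],"jaw": 5},{"slide": [14,170,9],"dr": [0,0,-1.2],"jaw": 5},{"slide": [17,205,10],"dr": [0,0,-1.4],"jaw": 5},{"slide": [18.5,227,10],"dr": [0,0,-1.6],"jaw": 5},{"slide": [19,233,10],"dr": [0,0,-1.63],"jaw": 5}]}}

```text
clock: 4.25
position: [619.6, -148.6, 198.7]
ee_rot: [-0.001, 1.0, 0.0, -0.0]
contact_force: [-0.9, -0.4, -1.7]
gripper_width: 9.5
grasp_force: 59.5
```

{"op": "step_arm", "data": {"motion": [{"slide": [0,0,10],"dr": [0,0,0],"jaw": 5},{"slide": [0,0,28],"dr": [0,0,0],"jaw": 5},{"slide": [0,0,48],"dr": [0,0,0],"jaw": 5},{"slide": [0,0,65],"dr": [0,0,0],"jaw": 5},{"slide": [0,0,77],"dr": [0,0,0],"jaw": 5},{"slide": [0,0,84],"dr": [0,0,0],"jaw": 5},{"slide": [0,0,87],"dr": [0,0,0],"jaw": 5},{"slide": [0,0,87],"dr": [0,0,0],"jaw": 5}]}}

```text
clock: 5.25
position: [619.8, -150.1, 112.3]
ee_rot: [-0.0, 1.0, -0.0, 0.0]
contact_force: [1.5, 0.4, -1.5]
gripper_width: 9.0
grasp_force: 59.4
```

{"op": "step_arm", "data": {"motion": [{"slide": [0,0,0.5],"dr": [0,0,0],"jaw": 5},{"slide": [0,0,1],"dr": [0,0,0],"jaw": 5},{"slide": [0,0,1.3],"dr": [0,0,0],"jaw": 5},{"slide": [0,0,1.6],"dr": [0,0,0],"jaw": 5},{"slide": [0,0,1.9],"dr": [0,0,0],"jaw": 5},{"slide": [0,0,2.2],"dr": [0,0,0],"jaw": 5},{"slide": [0,0,2.5],"dr": [0,0,0],"jaw": 5},{"slide": [0,0,2.5],"dr": [0,0,0],"jaw": 5}]}}

```text
clock: 6.25
position: [619.7, -150.1, 109.9]
ee_rot: [-0.0, 1.0, -0.0, 0.0]
contact_force: [-1.0, 1.5, 0.3]
gripper_width: 9.2
grasp_force: 59.8
```

{"op": "step_arm", "data": {"motion": [{"slide": [0,0,0.4],"dr": [0,0,0],"jaw": 5},{"slide": [0,0,0.4],"dr": [0,0,0],"jaw": 11},{"slide": [0,0,0.4],"dr": [0,0,0],"jaw": 13},{"slide": [0,0,0.4],"dr": [0,0,0],"jaw": 16},{"slide": [0,0,0.4],"dr": [0,0,0],"jaw": 20},{"slide": [0,0,0.4],"dr": [0,0,0],"jaw": 25},{"slide": [0,0,0.4],"dr": [0,0,0],"jaw": 30},{"slide": [0,0,0.4],"dr": [0,0,0],"jaw": 30}]}}

```text
clock: 7.25
position: [619.6, -150.1, 109.1]
ee_rot: [-0.0, 1.0, -0.0, 0.0]
contact_force: [0.3, -1.1, 0.0]
gripper_width: 29.8
grasp_force: 0.0
```

Run:
```python
from h import *
s=arm.read_state();print(s["position"],s["clock"],s["gripper_width"],s["contact_force"],s["joints"]); 
a=optics.get_image("scene")[90:290,120:300]
cv2.imwrite("pics/c5.png",cv2.resize(a,(540,600)))
```

```text
[ 619.6  -150.1   109.11] 7.25 29.84717141289509 [ 0.31 -1.1   0.04] [ 0.02  0.51 -0.12  0.   -0.94 -1.59]
```

View pics/c5.png

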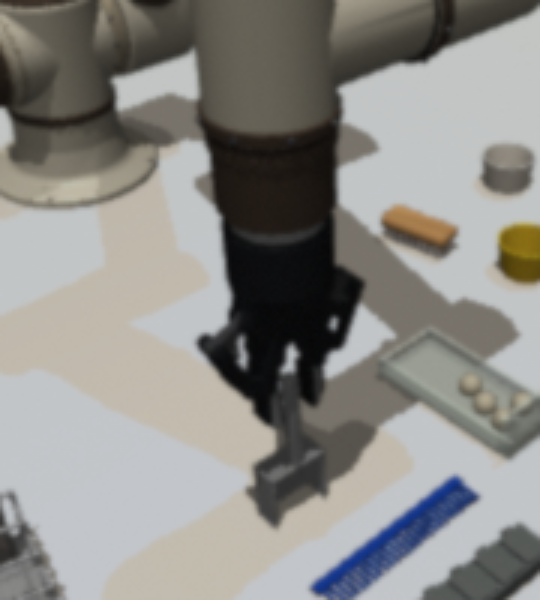

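The scoop stands alone between the open fingers at crop (290,480), open side away from the robot. Next I grip it again and tilt it back about its mouth edge.

{"op": "step_arm", "data": {"motion": [{"slide": [0,0,0],"dr": [0,0,0],"jaw": 5},{"slide": [0,0,0],"dr": [0,0,0],"jaw": 5},{"slide": [0,0,-0.5],"dr": [0,0,0],"jaw": 5},{"slide": [11.2,0,-2],"dr": [0,-0.73,0],"jaw": 5},{"slide": [22.5,0,-2.3],"dr": [0,-1.46,0],"jaw": 5},{"slide": [33.7,0,-1.5],"dr": [0,-2.19,0],"jaw": 5},{"slide": [44.8,0,0.5],"dr": [0,-2.92,0],"jaw": 5},{"slide": [55.7,0,3.7],"dr": [0,-3.65,0],"jaw": 5}]}}

```text
clock: 8.3
position: [562.4, -152.7, 107.2]
ee_rot: [-0.002, 0.968, 0.004, 0.249]
contact_force: [28.5, -0.5, 6.4]
gripper_width: 9.4
grasp_force: 58.4
```

Run:
```python
from h import *
s=arm.read_state();print(s["position"],s["clock"],s["gripper_width"],s["contact_force"],s["joints"],R.from_quat(s["ee_rot"]).apply([0,0,1])) 
for t in(35,40,45,50):
    a=np.radians(t);plan((599.6+20*np.cos(a)-109*np.sin(a),-150,20*np.sin(a)+109*np.cos(a)+.5),tool(0,-t))
```

```text
[ 562.38 -152.71  107.23] 8.3 9.351790940141715 [28.47 -0.51  6.42] [ 0.01  0.29 -0.62 -0.02 -0.16 -1.56] [ 0.48  0.01 -0.88]
slide [10.7, 2.7, 0.9] dr [0.06, -0.76, 0.0] | 11.0 mm
slide [20.3, 2.7, 0.6] dr [0.06, -1.39, 0.0] | 21.0 mm
slide [30.0, 2.7, 1.2] dr [0.06, -2.01, -0.0] | 30.0 mm
slide [39.6, 2.7, 2.6] dr [0.06, -2.64, -0.0] | 40.0 mm
```

{"op": "step_arm", "data": {"motion": [{"slide": [-2,0,0],"dr": [0,0.25,0],"jaw": 5},{"slide": [-2,0,0],"dr": [0,0.25,0],"jaw": 11},{"slide": [-2,0,0],"dr": [0,0.25,0],"jaw": 30},{"slide": [-2,0,0],"dr": [0,0.25,0],"jaw": 50},{"slide": [-2,0,0],"dr": [0,0.25,0],"jaw": 60},{"slide": [-2,0,0],"dr": [0,0.25,0],"jaw": 60},{"slide": [-2,0,0],"dr": [0,0.25,0],"jaw": 60},{"slide": [-2,0,0],"dr": [0,0.25,0],"jaw": 60}]}}

```text
clock: 9.3
position: [566.4, -152.8, 108.9]
ee_rot: [-0.001, 0.972, 0.004, 0.233]
contact_force: [-0.1, -0.5, 0.6]
gripper_width: 59.9
grasp_force: 0.0
```

Run:
```python
from h import *
s=arm.read_state();print(s["position"],s["clock"],s["gripper_width"],s["contact_force"],s["joints"],R.from_quat(s["ee_rot"]).apply([0,0,1])) 
plan(s["position"]+[30,0,150],tool(0))
plan((520,-150,260),tool(0))
a=optics.get_image("scene")[90:290,120:300]
cv2.imwrite("pics/c6.png",cv2.resize(a,(540,600)))
```

```text
[ 566.37 -152.82  108.87] 9.3 59.87519100856564 [-0.13 -0.47  0.61] [ 0.01  0.29 -0.59 -0.02 -0.22 -1.56] [ 0.45  0.01 -0.89]
slide [-94.8, 1.0, -120.1] dr [0.06, 3.37, 0.02] | 153.0 mm
slide [-27.2, 4.1, -155.7] dr [0.06, 3.37, 0.02] | 158.0 mm
```

View pics/c6.png

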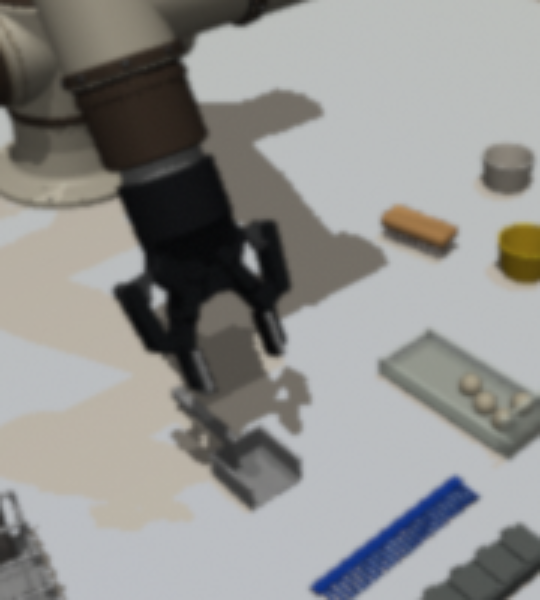

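The scoop lies on its back, open side up: handle end at crop (185,395), bowl at (257,470), mouth towards the dish side. Next I raise the arm clear, then measure the scoop in the top view.

{"op": "step_arm", "data": {"motion": [{"slide": [-3,0,-20],"dr": [0,0.4,0],"jaw": 60},{"slide": [-7,0,-40],"dr": [0,0.8,0],"jaw": 60},{"slide": [-10,1,-62],"dr": [0,1.3,0],"jaw": 60},{"slide": [-14,2,-85],"dr": [0,1.8,0],"jaw": 60},{"slide": [-18,3,-110],"dr": [0,2.3,0],"jaw": 60},{"slide": [-22,4,-130],"dr": [0,2.8,0],"jaw": 60},{"slide": [-26,4,-150],"dr": [0,3.2,0],"jaw": 60},{"slide": [-27,4,-156],"dr": [0.06,3.37,0],"jaw": 60}]}}

```text
clock: 10.35
position: [520.4, -150.2, 261.3]
ee_rot: [-0.001, 1.0, -0.001, 0.001]
contact_force: [0.5, -0.1, 0.0]
gripper_width: 60.3
grasp_force: 0.0
```

Run:
```python
from h import *
s=arm.read_state();print(s["position"],s["clock"],s["joints"])
for p in[(600,-150,26),(600,-176,26),(600,-124,26),(454,-150,26)]:
    print(px("scene",p),px("top",p))
t=optics.get_image("top");sc=optics.get_image("scene");cv2.imwrite("pics/t7.png",t);cv2.imwrite("pics/s7.png",sc)
a=cv2.resize(t[150:260,285:365],(400,550),interpolation=cv2.INTER_CUBIC)
b=cv2.resize(sc[190:280,160:240],(400,450),interpolation=cv2.INTER_CUBIC);b=np.vstack([b,np.zeros((100,400,3),np.uint8)])
cv2.imwrite("pics/c7.png",np.hstack([a,b]))
```

```text
[ 520.4  -150.25  261.28] 10.35 [ 0.02  0.22 -0.15  0.   -1.2  -1.59]
(np.float64(214.0267429342257), np.float64(247.51304846198983)) (np.float64(305.873679316166), np.float64(186.93674433449388))
(np.float64(205.51965736595986), np.float64(252.8059025809576)) (np.float64(315.3965327184885), np.float64(186.7006847135611))
(np.float64(222.2607691927406), np.float64(242.39008367594806)) (np.float64(296.34152698117833), np.float64(187.17303446433272))
(np.float64(180.2179651055172), np.float64(218.28771930487108)) (np.float64(308.5344016606331), np.float64(240.75892293738372))
```

View pics/c7.png

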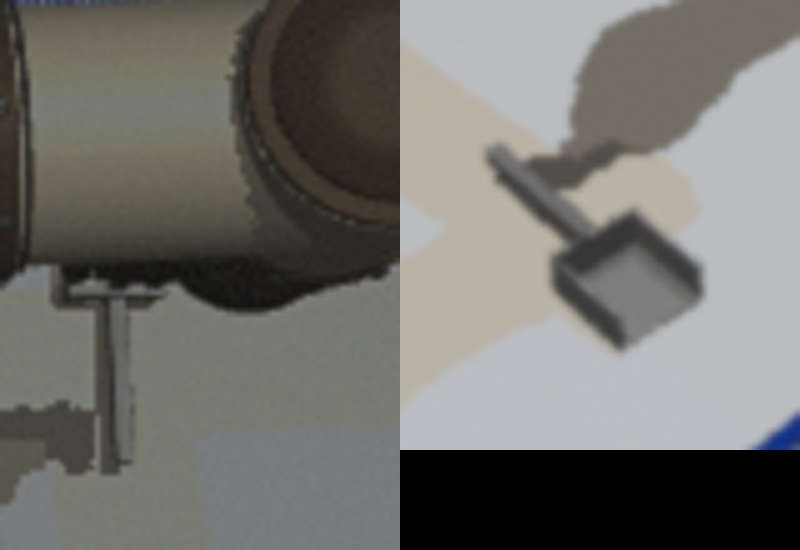

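The top crop shows the handle from (122,462) to (116,300). The scene crop shows the handle end at (497,150), bowl mouth corners at (703,265) and (622,335), and the back corners at (555,255) and (632,213).

Run:
```python
from h import *
T=lambda x,y:(x/5+285,y/5+150)
S=lambda x,y:((x-400)/5+160,y/5+190)
print("top: end",at("top",*T(121,463),26),"base",at("top",*T(116,298),26))
print("scene: end",at("scene",*S(495,148),26),"mouth",at("scene",*S(703,263),26),at("scene",*S(624,333),26),"back",at("scene",*S(555,252),26),at("scene",*S(632,211),26))
```

```text
top: end [ 449.07 -151.53   26.  ] base [ 537.7  -153.26   26.  ]
scene: end [ 456.25 -155.38   26.  ] mouth [ 597.78 -127.51   26.  ] [ 608.65 -184.69   26.  ] back [ 541.91 -177.27   26.  ] [ 544.18 -130.9    26.  ]
```

Run:
```python
from h import *
plan((491,-152.5,60),tool(-1)); plan((491,-152.5,8),tool(-1))
```

```text
slide [29.0, -2.3, 200.0] dr [-0.01, 0.0, 0.14] | 202.0 mm
slide [29.1, -2.3, 252.0] dr [-0.01, 0.0, 0.14] | 254.0 mm
```

{"op": "step_arm", "data": {"motion": [{"slide": [10,-1,50],"dr": [0,0,0.1],"jaw": 50},{"slide": [22,-2,110],"dr": [0,0,0.14],"jaw": 50},{"slide": [29,-2.3,170],"dr": [0,0,0.14],"jaw": 50},{"slide": [29,-2.3,215],"dr": [0,0,0.14],"jaw": 50},{"slide": [29,-2.3,240],"dr": [0,0,0.14],"jaw": 50},{"slide": [29,-2.3,250],"dr": [0,0,0.14],"jaw": 50},{"slide": [29,-2.3,252],"dr": [0,0,0.14],"jaw": 50},{"slide": [29,-2.3,252],"dr": [0,0,0.14],"jaw": 50}]}}

```text
clock: 11.45
position: [491.4, -152.7, 9.0]
ee_rot: [0.008, 1.0, -0.0, 0.001]
contact_force: [0.5, -0.1, -0.1]
gripper_width: 50.1
grasp_force: 0.0
```

{"op": "step_arm", "data": {"motion": [{"slide": [0,0,0],"dr": [0,0,0],"jaw": 30},{"slide": [0,0,0],"dr": [0,0,0],"jaw": 15},{"slide": [0,0,0],"dr": [0,0,0],"jaw": 5},{"slide": [0,0,0],"dr": [0,0,0],"jaw": 5},{"slide": [0,0,-5],"dr": [0,0,0],"jaw": 5},{"slide": [0,0,-20],"dr": [0,0,0],"jaw": 5},{"slide": [0,0,-40],"dr": [0,0,0],"jaw": 5},{"slide": [0,0,-60],"dr": [0,0,0],"jaw": 5}]}}

```text
clock: 12.45
position: [490.5, -152.6, 69.3]
ee_rot: [0.009, 1.0, -0.0, -0.0]
contact_force: [0.3, 0.1, -1.9]
gripper_width: 8.6
grasp_force: 59.9
```

Run:
```python
from h import *
s=arm.read_state();print(s["position"],s["clock"],s["gripper_width"],s["contact_force"],s["wrist_torque"])
im=optics.get_image("scene");cv2.imwrite("pics/s8.png",im)
t=optics.get_image("top");cv2.imwrite("pics/t8.png",t)
p=s["position"]
q=R.from_quat(s["ee_rot"]);f=-q.apply([1,0,0]);l=q.apply([0,1,0]);u=-q.apply([0,0,1])
lip=p+108*f-8*u
for n in("scene","top"):
  for y in(-26.5,26.5):print(n,px(n,lip+y*l),px(n,lip+y*l+26*u))
```

```text
[ 490.46 -152.63   69.35] 12.45 8.584657638634793 [ 0.32  0.14 -1.9 ] [-0.02  0.09  0.02]
scene (np.float64(202.29288184674988), np.float64(242.98668330566107)) (np.float64(201.486026043702), np.float64(234.99262026445282))
scene (np.float64(220.1390509288468), np.float64(232.63045476878654)) (np.float64(219.68831472554552), np.float64(224.71423558607938))
top (np.float64(319.3448607553196), np.float64(184.90376230669816)) (np.float64(320.94978927688044), np.float64(182.98799772266716))
top (np.float64(299.34817610447584), np.float64(185.0623213785122)) (np.float64(300.5208819382148), np.float64(183.14830630043363))
```

Run:
```python
from h import *
im=cv2.imread("pics/s8.png");g=cv2.cvtColor(im,cv2.COLOR_BGR2GRAY)
for r in range(216,250,1): print(r,''.join("#" if v<85 else("+" if v<125 else ("." if v<160 else " ")) for v in g[r,180:235]))
print(g[250,230],g[200,225])
```

```text
216  .+#######++..+++#+++++###++++++.                      
217  .+########++..++++++######++++.                       
218  ++#########+++++###########++.                        
219 .+###########+++#############++.                       
220 .+########+++#################++.                      
221 .+######++++####################+.                     
222 .+####++++#############+++#######+..                   
223 .+####+++############+++++++######+..                  
224 .+#####++##########+++..+++++######++.                 
225 ++#######+########+++.....++++#######+.                
226 +#########++####++++......+++++######+.                
227 ############+#++++.........+++++######.                
228 ############++++............+++++#####.                
229 #############++..............++++++###.                
230 ##############++...............+++++##.                
231 #####++++######+++..............++++++.                
232 ##+++.. .++#####+++..............+++++.                
233 ++..      .+#####+++..............+++..                
234            .+###
[... 247 characters left out ...]
....++++++++..                  
239                 .+####+...++++++++++..                 
240                .++####+++++++++++++++..                
241               .++++##+++++++++++++++++..               
242              .++++++##+++++++++++++++++..              
243              .++++++###++++++++++++++++++.             
244              .++++#####++++++++++++++++++.             
245               .++#######++++++++++++++++..             
246                .++#######++++++++++++++.               
247                 .++#######+++++++++++..                
248                  .++#######+++++++++.                  
249                   .++########+++++..                   
191 112
```

```bash
cat >> h.py <<'E'
DC=np.array([615.5,49.2]);DY=1.4;A=104;B=9
def scoop(dx,z,pitch,roll=0,dy=0):
    y=R.from_euler("z",DY,degrees=True)
    lip=y.apply([dx,dy,0])+[*DC,z]
    q=tool(DY,pitch,roll);f=-q.apply([1,0,0]);u=-q.apply([0,0,1])
    return lip-A*f+B*u,q
E
python3 - <<'E'
from h import *
a=plan(*scoop(-10,110,0)); b=plan(*scoop(-14,40,12),frm=a); c=plan(*scoop(-15,9,12),frm=b)
E
```

```text
slide [-6.1, 199.2, -48.3] dr [-0.01, 0.04, -0.29] | 205.0 mm
slide [-0.1, -0.0, 48.6] dr [0.0, 1.5, 0.0] | 49.0 mm
slide [-5.5, 0.0, 30.5] dr [0.0, 0.0, 0.0] | 31.0 mm
```

{"op": "step_arm", "data": {"motion": [{"slide": [0,10,-15],"dr": [0,0,0],"jaw": 5},{"slide": [-1,40,-30],"dr": [0,0,0],"jaw": 5},{"slide": [-2,75,-42],"dr": [0,0,-0.1],"jaw": 5},{"slide": [-3,110,-48],"dr": [0,0,-0.15],"jaw": 5},{"slide": [-4,145,-48],"dr": [0,0,-0.2],"jaw": 5},{"slide": [-5,175,-48],"dr": [0,0,-0.25],"jaw": 5},{"slide": [-6,193,-48],"dr": [0,0,-0.29],"jaw": 5},{"slide": [-6,199,-48],"dr": [0,0,-0.29],"jaw": 5}]}}

```text
clock: 13.55
position: [499.9, 47.2, 116.0]
ee_rot: [-0.012, 1.0, -0.0, -0.0]
contact_force: [-0.2, -0.2, -1.4]
gripper_width: 8.2
grasp_force: 60.0
```

{"op": "step_arm", "data": {"motion": [{"slide": [0,0,3],"dr": [0,0.1,0],"jaw": 5},{"slide": [0,0,8],"dr": [0,0.3,0],"jaw": 5},{"slide": [0,0,16],"dr": [0,0.6,0],"jaw": 5},{"slide": [0,0,25],"dr": [0,0.9,0],"jaw": 5},{"slide": [0,0,34],"dr": [0,1.2,0],"jaw": 5},{"slide": [0,0,42],"dr": [0,1.4,0],"jaw": 5},{"slide": [0,0,47],"dr": [0,1.5,0],"jaw": 5},{"slide": [0,0,48.6],"dr": [0,1.5,0],"jaw": 5}]}}

```text
clock: 14.55
position: [500.0, 46.2, 66.9]
ee_rot: [-0.011, 0.994, -0.002, -0.105]
contact_force: [0.5, -0.4, -1.0]
gripper_width: 8.7
grasp_force: 60.0
```

Run:
```python
from h import *
s=arm.read_state();print(s["position"],s["clock"],s["gripper_width"],s["contact_force"],s["wrist_torque"])
t=scoop(-14,40,12);print("target",t[0])
c=plan(*scoop(-15,9,12))
im=optics.get_image("scene");cv2.imwrite("pics/s9.png",im);t=optics.get_image("top");cv2.imwrite("pics/t9.png",t)
a=cv2.resize(im[175:255,225:325],(500,400),interpolation=cv2.INTER_CUBIC);b=cv2.resize(t[140:220,205:265],(300,400),interpolation=cv2.INTER_CUBIC)
cv2.imwrite("pics/c9.png",np.hstack([a,b]))
```

```text
[500.02  46.18  66.89] 14.55 8.675905135400608 [ 0.49 -0.38 -1.01] [-0.06 -0.41  0.  ]
target [501.68  46.42  70.43]
slide [-6.4, 0.2, 26.7] dr [-0.0, -0.01, -0.01] | 27.0 mm
```

View pics/c9.png

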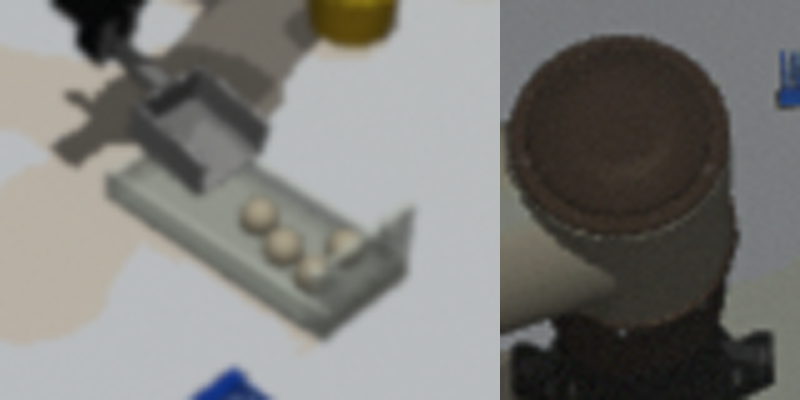

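The scene crop shows the scoop over the dish's near part. Its mouth corners are at (203,192) and (265,150), and the balls are at (260,215), (283,245), (313,270) and (343,243). The dish corners are at (108,180) and (320,338). I'll compare the scoop and the dish numerically in this one view.

Run:
```python
from h import *
S=lambda x,y:(x/5+225,y/5+175)
def todish(p): return R.from_euler("z",-DY,degrees=True).apply(np.asarray(p)-[*DC,0])
for nm,p,z in[("near-right z18 exp(-80,-34.5)",(108,178),18),("far-right bottom exp(82,-34.5)",(320,339),0),("far-right bottom2",(405,275),0),("far top right exp(82,-22,55)?",(413,208),55)]:
    print(nm,todish(at("scene",*S(*p),z)))
s=arm.read_state();p=s["position"];q=R.from_quat(s["ee_rot"]);f=-q.apply([1,0,0]);l=q.apply([0,1,0]);u=-q.apply([0,0,1])
lip=p+A*f-B*u;print("lip",todish(lip))
for y in(-26.5,26.5):
  for h in(0,26):
    a=px("scene",lip+y*l+h*u);print(y,h,(a[0]-225)*5,(a[1]-175)*5)
for b in[(260,215),(283,245),(313,270),(343,243)]: print("ball",todish(at("scene",*S(*b),16)))
for b in[(669.89,68,16),(672,39.5,16),(645.8,43.3,16),(619.3,51.2,16)]: print("ball top",todish(b))
```

```text
near-right z18 exp(-80,-34.5) [-73.3  -37.61  18.  ]
far-right bottom exp(82,-34.5) [ 81.28 -32.48   0.  ]
far-right bottom2 [81.47 37.63  0.  ]
far top right exp(82,-22,55)? [85.26 30.5  55.  ]
lip [-15.74  -0.28  37.  ]
-26.5 0 196.19771381775394 192.06090612195595
-26.5 26 205.11097749291423 160.44297716040134
26.5 0 262.4547482182692 149.25865074502042
26.5 26 272.34002631506286 117.80415804485216
ball [ 5.4   2.82 16.  ]
ball [30.5  -6.22 16.  ]
ball [54.68 -9.32 16.  ]
ball [51.9  18.49 16.  ]
ball top [54.83 17.47 16.  ]
ball top [ 56.25 -11.08  16.  ]
ball top [30.15 -6.64 16.  ]
ball top [ 3.85  1.91 16.  ]
```

Run:
```python
from h import *
c=plan(*scoop(-16,7,12,dy=.5))
```

```text
slide [-6.0, 0.7, 29.4] dr [-0.0, 0.0, -0.01] | 30.0 mm
```

{"op": "step_arm", "data": {"motion": [{"slide": [-1,0.2,5],"dr": [0,0,0],"jaw": 5},{"slide": [-2,0.4,12],"dr": [0,0,0],"jaw": 5},{"slide": [-4,0.7,19],"dr": [0,0,0],"jaw": 5},{"slide": [-5,0.7,24],"dr": [0,0,0],"jaw": 5},{"slide": [-5.5,0.7,27],"dr": [0,0,0],"jaw": 5},{"slide": [-6,0.7,28.5],"dr": [0,0,0],"jaw": 5},{"slide": [-6,0.7,29.4],"dr": [0,0,0],"jaw": 5},{"slide": [-6,0.7,29.4],"dr": [0,0,0],"jaw": 5}]}}

```text
clock: 15.65
position: [499.9, 46.9, 37.5]
ee_rot: [-0.012, 0.994, -0.002, -0.104]
contact_force: [-0.7, 0.3, -1.0]
gripper_width: 8.6
grasp_force: 60.0
```

{"op": "step_arm", "data": {"motion": [{"slide": [-0.1,0,0.5],"dr": [0,0,0],"jaw": 5},{"slide": [-0.1,0,0.5],"dr": [0,0,0],"jaw": 5},{"slide": [-0.2,0,1],"dr": [0,0,0],"jaw": 5},{"slide": [-0.2,0,1],"dr": [0,0,0],"jaw": 5},{"slide": [-0.3,0,1.5],"dr": [0,0,0],"jaw": 5},{"slide": [-0.3,0,1.5],"dr": [0,0,0],"jaw": 5},{"slide": [-0.4,0,2],"dr": [0,0,0],"jaw": 5},{"slide": [-0.4,0,2],"dr": [0,0,0],"jaw": 5}]}}

```text
clock: 16.65
position: [499.6, 46.9, 35.5]
ee_rot: [-0.012, 0.994, -0.002, -0.105]
contact_force: [-2.3, 1.1, 0.1]
gripper_width: 8.7
grasp_force: 60.2
```

Run:
```python
from h import *
s=arm.read_state();p=s["position"];q=R.from_quat(s["ee_rot"]);f=-q.apply([1,0,0]);l=q.apply([0,1,0]);u=-q.apply([0,0,1])
print(p,s["contact_force"],s["wrist_torque"],s["gripper_width"],"lip",p+A*f-B*u,"pitch",np.degrees(np.arcsin(-f[2])))
im=optics.get_image("scene");cv2.imwrite("pics/s10.png",im)
plan(*scoop(25,5.5,12,dy=.7));plan(*scoop(60,5.5,12,dy=1))
```

```text
[499.64  46.86  35.52] [-2.26  1.09  0.12] [ 0.08 -0.03 -0.  ] 8.738841046837353 lip [599.46  49.17   5.07] pitch 12.01408402528048
slide [-40.0, 0.3, -8.9] dr [-0.0, -0.0, -0.01] | 41.0 mm
slide [-74.2, 0.6, -16.2] dr [-0.0, -0.0, -0.01] | 76.0 mm
```

Run:
```python
from h import *
a=plan(*scoop(2,5.3,9,dy=.6));b=plan(*scoop(25,5.3,7,dy=.8));
for x in(38,50,58): plan(*scoop(x,5.3,7,dy=1),frm=b)
```

```text
slide [-17.2, 0.1, 1.5] dr [-0.0, -0.38, -0.01] | 17.0 mm
slide [-39.7, 0.4, 0.4] dr [-0.0, -0.63, -0.01] | 40.0 mm
slide [-12.9, 0.2, -1.6] dr [0.0, 0.0, 0.0] | 13.0 mm
slide [-24.8, 0.2, -3.0] dr [0.0, 0.0, 0.0] | 25.0 mm
slide [-32.8, 0.2, -4.0] dr [0.0, 0.0, 0.0] | 33.0 mm
```

{"op": "step_arm", "data": {"motion": [{"slide": [-3,0,0.2],"dr": [0,-0.07,0],"jaw": 5},{"slide": [-8,0,0.7],"dr": [0,-0.18,0],"jaw": 5},{"slide": [-13,0.1,1.1],"dr": [0,-0.29,0],"jaw": 5},{"slide": [-18,0.1,1.4],"dr": [0,-0.38,0],"jaw": 5},{"slide": [-24,0.2,1.1],"dr": [0,-0.46,0],"jaw": 5},{"slide": [-30,0.3,0.8],"dr": [0,-0.54,0],"jaw": 5},{"slide": [-36,0.4,0.5],"dr": [0,-0.6,0],"jaw": 5},{"slide": [-39.7,0.4,0.4],"dr": [0,-0.63,0],"jaw": 5}]}}

```text
clock: 17.7
position: [538.9, 48.2, 26.7]
ee_rot: [-0.012, 0.998, -0.001, -0.06]
contact_force: [-1.1, 0.0, -0.3]
gripper_width: 8.2
grasp_force: 60.1
```

{"op": "step_arm", "data": {"motion": [{"slide": [-4,0,-0.5],"dr": [0,0,0],"jaw": 5},{"slide": [-8,0,-1],"dr": [0,0,0],"jaw": 5},{"slide": [-12,0,-1.5],"dr": [0,0,0],"jaw": 5},{"slide": [-16,0,-2],"dr": [0,0,0],"jaw": 5},{"slide": [-19,0,-2.4],"dr": [0,0,0],"jaw": 5},{"slide": [-22,0.1,-2.7],"dr": [0,0,0],"jaw": 5},{"slide": [-25,0.2,-3.1],"dr": [0,0,0],"jaw": 5},{"slide": [-25,0.2,-3.1],"dr": [0,0,0],"jaw": 5}]}}

```text
clock: 18.7
position: [564.3, 49.1, 26.8]
ee_rot: [-0.012, 0.998, -0.001, -0.06]
contact_force: [0.9, 0.7, -1.4]
gripper_width: 8.1
grasp_force: 60.1
```

```bash
cat >> h.py <<'E'
def todish(p): return R.from_euler("z",-DY,degrees=True).apply(np.asarray(p)-[*DC,0])
def rep(name):
    s=arm.read_state();p=s["position"];q=R.from_quat(s["ee_rot"]);f=-q.apply([1,0,0]);u=-q.apply([0,0,1])
    print(p,s["clock"],"F",s["contact_force"],"M",s["wrist_torque"],s["gripper_width"],"lip",todish(p+A*f-B*u),"pitch",np.degrees(np.arcsin(-f[2])))
    im=optics.get_image("scene");cv2.imwrite(f"pics/{name}.png",im)
    h=cv2.cvtColor(im,cv2.COLOR_BGR2HSV);return im,h
def balls(name):
    im,h=rep(name)
    b,g,r=[im[...,i].astype(int) for i in range(3)]
    m=((r-b>18)&(r>110))[200:260,235:330]
    for i,row in enumerate(m): 
        if row.any(): print(200+i,''.join("#" if v else "." for v in row))
E
python3 - <<'E'
from h import *
balls("s11")
E
```

```text
[564.31  49.07  26.79] 18.7 F [ 0.93  0.74 -1.44] M [-0.11 -0.27 -0.06] 8.103673200064542 lip [50.99  1.    5.37] pitch 6.89690215701785
200 .################..............................................................................
201 ###.###############............................................................................
202 ###.##.#############...........................................................................
203 ####.###############...........................................................................
204 ......#.#.#######..............................................................................
205 ............#.##...............................................................................
216 ..........#....................................................................................
217 .........####..................................................................................
218 ........######.................................................................................
219 ........########......................................###..
[... 2136 characters left out ...]

241 #####################..........................................................................
242 ####################...........................................................................
243 ###################............................................................................
244 ##################.............................................................................
245 ################...............................................................................
246 .#############.................................................................................
247 .......##......................................................................................
```

Run:
```python
from h import *
im=cv2.imread("pics/s11.png").astype(int)
d=cv2.GaussianBlur((im[...,2]-im[...,0]).astype(np.float32),(3,3),0)
for r in range(206,244): print(r,''.join("%2d "%min(99,max(0,d[r,c])) if d[r,c]>9 else " . " for c in range(262,308)))
for z in (16,20,26):
  for x,y in((40,0),(55,10),(55,-10),(65,10),(65,-10),(75,10)):
    p=R.from_euler("z",DY,degrees=True).apply([x,y,0])+[*DC,z];print(z,x,y,px("scene",p))
```

```text
206  .  .  .  .  .  .  .  .  .  .  .  .  .  .  .  .  9  9  9  9  9 10 10  .  .  .  .  .  .  .  .  .  .  .  .  .  .  .  .  .  .  .  .  .  .  . 
207  .  .  .  .  .  .  .  .  .  .  .  .  .  .  .  .  .  .  .  .  .  .  .  .  .  .  .  .  .  .  .  .  .  .  .  .  .  .  .  .  .  .  .  .  .  . 
208  .  .  .  .  .  .  .  .  .  .  .  .  .  .  .  .  .  .  .  .  .  .  .  .  .  .  .  .  .  .  .  .  .  .  .  .  .  .  .  .  .  .  .  .  .  . 
209  .  .  .  .  .  .  .  .  .  .  .  .  .  .  .  .  .  .  .  .  .  .  .  .  .  .  .  .  .  .  .  .  .  .  .  .  .  .  .  .  .  .  .  .  .  . 
210  .  .  .  .  .  .  .  .  .  .  .  .  .  .  .  .  .  .  .  .  .  .  .  .  .  .  .  .  .  .  .  .  .  .  .  .  .  .  .  .  .  .  .  .  .  . 
211  .  .  .  .  .  .  .  .  .  .  .  .  .  .  .  .  .  .  .  .  .  .  .  .  .  .  .  .  .  .  .  .  .  .  .  .  .  .  .  .  .  .  .  .  .  . 
212  .  .  .  .  .  .  .  .  .  .  .  .  .  .  .  .  .  .  .  .  .  .  .  .  .  .  .  .  .  .  .  .  .  .  .  .  .  .  .  .  .  .  .  .  .  . 
213  .  .  .  .  .  .  .  .  .  .  .  .  .  .  .  .  .  .  .  .  .  .  .  .  .  .  .  .  .  .  .  .
[... 4951 characters left out ...]
164706), np.float64(228.0755870943749))
20 65 10 (np.float64(295.4084922659115), np.float64(226.37686837361048))
20 65 -10 (np.float64(290.49710587034923), np.float64(229.9579328143032))
20 75 10 (np.float64(298.30087364223914), np.float64(228.23784391490335))
26 40 0 (np.float64(286.02912171457314), np.float64(221.88129997279478))
26 55 10 (np.float64(292.73055002646805), np.float64(222.87313363134948))
26 55 -10 (np.float64(287.7968112750861), np.float64(226.40519078972702))
26 65 10 (np.float64(295.60174409718735), np.float64(224.7101634498463))
26 65 -10 (np.float64(290.6736519420909), np.float64(228.2850397396468))
26 75 10 (np.float64(298.5063908368364), np.float64(226.56859675024594))
```

Run:
```python
from h import *
for a in((58,5.5,6),(62,6.5,5),(64,9,4),(65,13,3)): plan(*scoop(*a,dy=1.2))
```

```text
slide [-6.8, 0.1, 0.7] dr [-0.0, -0.11, -0.01] | 7.0 mm
slide [-10.5, 0.1, 1.1] dr [-0.0, -0.23, -0.01] | 11.0 mm
slide [-12.1, 0.1, 0.2] dr [-0.0, -0.36, -0.01] | 12.0 mm
slide [-12.6, 0.1, -2.1] dr [-0.0, -0.48, -0.01] | 13.0 mm
```

{"op": "step_arm", "data": {"motion": [{"slide": [-2.5,0,0.2],"dr": [0,-0.04,0],"jaw": 5},{"slide": [-5,0.1,0.5],"dr": [0,-0.08,0],"jaw": 5},{"slide": [-7,0.1,0.7],"dr": [0,-0.11,0],"jaw": 5},{"slide": [-9,0.1,0.9],"dr": [0,-0.17,0],"jaw": 5},{"slide": [-10.5,0.1,1.1],"dr": [0,-0.23,0],"jaw": 5},{"slide": [-11.5,0.1,0.7],"dr": [0,-0.3,0],"jaw": 5},{"slide": [-12.1,0.1,0.2],"dr": [0,-0.36,0],"jaw": 5},{"slide": [-12.1,0.1,0.2],"dr": [0,-0.36,0],"jaw": 5}]}}

```text
clock: 19.75
position: [576.1, 49.4, 25.3]
ee_rot: [-0.012, 0.999, -0.001, -0.035]
contact_force: [0.0, -0.4, -2.2]
gripper_width: 8.1
grasp_force: 59.9
```

```bash
cat >> h.py <<'E'
def spots(name,r0=195,r1=235,c0=268,c1=306):
    im,_=rep(name);im=im.astype(int)
    d=cv2.GaussianBlur((im[...,2]-im[...,0]).astype(np.float32),(3,3),0)
    for r in range(r0,r1): 
        if d[r,c0:c1].max()>11: print(r,''.join("%2d "%d[r,c] if d[r,c]>9 else " . " for c in range(c0,c1)))
E
python3 - <<'E'
from h import *
spots("s12")
for a in((65,12,3),(65.5,17,1),(66,24,-2),(66,33,-6),(65,42,-10)): plan(*scoop(*a,dy=1.2))
E
```

```text
[576.08  49.42  25.3 ] 19.75 F [ 0.01 -0.41 -2.17] M [ 0.    0.01 -0.01] 8.097237315510656 lip [63.72  1.06  9.04] pitch 4.01249462078977
202  .  .  .  .  .  9  9  9  9  9 10 10  9  9 10 10 10 11 10  .  .  .  .  .  .  .  .  .  .  .  .  .  .  .  .  .  .  . 
203  .  .  .  .  .  9  9  9  9  9  9  9  9 10 10 11 11 12 10  .  .  .  .  .  .  .  .  .  .  .  .  .  .  .  .  .  .  . 
204  .  .  .  .  .  .  9  9  9  9  9  9  9 10 11 11 12 11  .  .  .  .  .  .  .  .  .  .  .  .  .  .  .  .  .  .  .  . 
205  .  .  .  .  .  .  .  .  .  9  9  9  9 10 11 11 11  9  .  .  .  .  .  .  .  .  .  .  .  .  .  .  .  .  .  .  .  . 
206  .  .  .  .  .  .  .  .  .  .  .  9 10 11 11 11  9  .  .  .  .  .  .  .  .  .  .  .  .  .  .  .  .  .  .  .  .  . 
207  .  .  .  .  .  .  .  .  .  .  .  9 10 11 12 10  .  .  .  .  .  .  .  .  .  .  .  .  .  .  .  .  .  .  .  .  .  . 
208  .  .  .  .  .  .  .  .  .  .  .  .  9 11 11  .  .  .  .  .  .  .  .  .  .  .  .  .  .  .  .  .  .  .  .  .  .  . 
218  .  .  .  .  .  .  .  .  .  .  .  .  .  .  .  .  .  .  .  . 14 19 21 20 15  .  .  .  .  .  .  .  .  .  .  .  .  . 
219  .  . 
[... 1001 characters left out ...]
8 19 19 17 13 10  9  .  .  .  .  .  .  .  .  .  .  .  .  . 
228  .  .  .  .  .  .  .  .  .  .  .  .  .  .  .  .  .  . 11 13 15 14 11  9  .  .  .  .  .  .  .  .  .  .  .  .  .  . 
233  .  .  .  .  . 11 10  .  .  .  .  .  .  .  .  .  .  .  .  .  .  .  .  .  .  .  .  .  .  .  .  .  .  .  .  .  .  . 
234  .  .  .  .  .  9 12 11  9  .  .  .  .  .  .  .  .  .  .  .  .  .  .  .  .  .  .  .  .  .  .  .  .  .  .  .  .  . 
slide [-1.0, 0.0, -1.2] dr [-0.0, -0.13, -0.01] | 2.0 mm
slide [-0.9, 0.0, -2.6] dr [-0.0, -0.38, -0.01] | 3.0 mm
slide [-0.9, 0.0, -4.1] dr [-0.0, -0.75, -0.01] | 4.0 mm
slide [-0.6, 0.0, -5.8] dr [-0.0, -1.25, -0.01] | 6.0 mm
slide [0.1, 0.0, -7.5] dr [-0.0, -1.75, -0.01] | 8.0 mm
```

{"op": "step_arm", "data": {"motion": [{"slide": [-1,0,-0.6],"dr": [0,-0.06,0],"jaw": 5},{"slide": [-1,0,-1.2],"dr": [0,-0.13,0],"jaw": 5},{"slide": [-1,0,-1.9],"dr": [0,-0.25,0],"jaw": 5},{"slide": [-0.9,0,-2.6],"dr": [0,-0.38,0],"jaw": 5},{"slide": [-0.9,0,-4.1],"dr": [0,-0.75,0],"jaw": 5},{"slide": [-0.6,0,-5.8],"dr": [0,-1.25,0],"jaw": 5},{"slide": [0,0,-7.5],"dr": [0,-1.75,0],"jaw": 5},{"slide": [0,0,-7.5],"dr": [0,-1.75,0],"jaw": 5}]}}

```text
clock: 20.8
position: [574.4, 48.9, 32.6]
ee_rot: [-0.012, 0.996, 0.0, 0.086]
contact_force: [-0.5, -0.0, -2.7]
gripper_width: 8.6
grasp_force: 59.9
```

Run:
```python
from h import *
spots("s13",195,235,262,306)
for a in((64,60,-10),(63,85,-10),(55,120,-10)): plan(*scoop(*a,dy=1.2))
```

```text
[574.41  48.94  32.63] 20.8 F [-0.49 -0.   -2.74] M [0.01 0.49 0.02] 8.638953330982792 lip [62.93  0.74 41.49] pitch -9.817878062054424
196  .  .  .  .  .  .  .  . 10 11 11  9  .  .  .  .  .  .  .  .  .  .  .  .  .  .  .  .  .  .  .  .  .  .  .  .  .  .  .  .  .  .  .  . 
197  .  .  .  .  .  .  .  . 11 12 13 12 10  .  .  .  .  .  .  .  .  .  .  .  .  .  .  .  .  .  .  .  .  .  .  .  .  .  .  .  .  .  .  . 
198  .  .  .  .  .  .  .  . 11 13 13 12 12 11  9  .  .  .  .  .  .  .  .  .  .  .  .  .  .  .  .  .  .  .  .  .  .  .  .  .  .  .  .  . 
199  .  .  .  .  .  .  .  . 10 12 13 13 12 12 10  .  .  .  .  .  .  .  .  .  .  .  .  .  .  .  .  .  .  .  .  .  .  .  .  .  .  .  .  . 
200  .  .  .  .  .  .  .  . 10 12 13 13 12 11  .  .  .  .  .  .  .  .  .  .  .  .  .  .  .  .  .  .  .  .  .  .  .  .  .  .  .  .  .  . 
201  .  .  .  .  .  .  .  . 10 12 13 12 11  .  .  .  .  .  .  .  .  .  .  .  .  .  .  .  .  .  .  .  .  .  .  .  .  .  .  .  .  .  .  . 
202  .  .  .  .  .  .  .  .  . 11 12 12 10  .  .  .  .  .  .  .  .  .  .  .  .  .  .  .  .  .  .  .  .  .  .  .  .  .  .  .  .  .  .  . 
206  
[... 2348 characters left out ...]
 15 13 10  .  .  .  .  .  .  .  .  .  .  .  .  .  .  .  .  .  .  .  .  .  .  .  .  .  .  .  .  .  .  .  .  .  . 
232  .  .  .  .  .  .  9 13 15 14 12  9  .  .  .  .  .  .  .  .  .  .  .  .  .  .  .  .  .  .  .  .  .  .  .  .  .  .  .  .  .  .  .  . 
233  .  .  .  .  .  .  .  . 11 15 16 14 11  .  .  .  .  .  .  .  .  .  .  .  .  .  .  .  .  .  .  .  .  .  .  .  .  .  .  .  .  .  .  . 
234  .  .  .  .  .  .  .  .  . 11 15 16 15 12  9  .  .  .  .  .  .  .  .  .  .  .  .  .  .  .  .  .  .  .  .  .  .  .  .  .  .  .  .  . 
slide [-2.7, 0.1, -17.6] dr [-0.01, -0.01, -0.0] | 18.0 mm
slide [-6.0, 0.0, -42.4] dr [-0.01, -0.01, -0.0] | 43.0 mm
slide [-4.2, 0.0, -78.3] dr [-0.01, -0.01, -0.0] | 78.0 mm
```

All four balls are in the bowl, a 2×2 cluster around pixel (285,212). Next I lift straight up.

{"op": "step_arm", "data": {"motion": [{"slide": [-0.8,0,-4.5],"dr": [0,0,0],"jaw": 5},{"slide": [-2.2,0,-13],"dr": [0,0,0],"jaw": 5},{"slide": [-4.2,0,-25],"dr": [0,0,0],"jaw": 5},{"slide": [-6.5,0,-38],"dr": [0,0,0],"jaw": 5},{"slide": [-9,0,-52],"dr": [0,0,0],"jaw": 5},{"slide": [-11,0,-65],"dr": [0,0,0],"jaw": 5},{"slide": [-12.8,0,-75],"dr": [0,0,0],"jaw": 5},{"slide": [-13.5,0,-79],"dr": [0,0,0],"jaw": 5}]}}

```text
clock: 21.85
position: [576.2, 49.5, 113.7]
ee_rot: [-0.012, 0.996, 0.001, 0.087]
contact_force: [0.4, 0.4, -1.8]
gripper_width: 8.6
grasp_force: 59.9
```

```bash
cat >> h.py <<'E'
POT=np.array([517.,372.]);PY=36
def pour(off,z,pitch,dy=0):
    lip=R.from_euler("z",PY,degrees=True).apply([off,dy,0])+[*POT,z]
    q=tool(PY,pitch);f=-q.apply([1,0,0]);u=-q.apply([0,0,1])
    return lip-A*f+B*u,q
E
python3 - <<'E'
from h import *
spots("s14",175,215,262,306)
s=arm.read_state();print(s["joints"])
b=pour(-25,115,-10)
plan(*b)
p0,q0=s["position"],R.from_quat(s["ee_rot"])
rv=(q0.inv()*b[1]).as_rotvec()
mid=((p0+b[0])/2,q0*R.from_rotvec(rv/2)); plan(*mid); plan(*b,frm=mid)
c=plan(*pour(-25,66,-5),frm=b); 
for z,pp in((66,5),(66,15),(67,28),(68,40),(68,50)): plan(*pour(-25,z,pp),frm=c)
E
```

```text
[576.17  49.54 113.72] 21.85 F [ 0.37  0.41 -1.82] M [-0.03  0.59  0.02] 8.635071694968635 lip [ 64.67   1.19 122.9 ] pitch -9.99135468770452
175  .  .  .  .  .  .  .  .  .  . 11 12 12  9  .  .  .  .  .  .  .  .  .  . 21 43 61 72 79 86 91 96 100 103 102 102 101 97 91 86 77 57 28  . 
176  .  .  .  .  .  .  .  .  .  . 11 12 11  .  .  .  .  .  .  .  .  .  .  . 20 41 57 66 71 75 79 84 87 89 89 90 89 85 80 73 62 42 18  . 
177  .  .  .  .  .  .  .  .  .  . 10 12 10  .  .  .  .  .  .  .  .  .  .  9 21 39 55 63 68 72 74 76 78 79 79 79 79 76 72 66 55 35 14  . 
178  .  .  .  .  .  .  .  .  .  .  . 10  .  .  .  .  .  .  .  .  .  . 11 11 18 32 47 57 63 69 72 74 75 76 76 76 75 72 69 63 50 30 11  . 
179  .  .  .  .  .  .  .  .  .  .  .  .  .  .  .  .  .  .  .  .  . 11 11  9 11 21 32 41 50 59 65 69 73 75 76 75 73 71 68 60 45 26  9  . 
180  .  .  .  .  .  .  .  .  .  .  .  .  .  .  .  .  .  .  .  .  .  9  .  .  . 10 16 21 30 39 47 55 64 71 73 74 72 70 65 54 37 19  .  . 
181  .  .  .  .  .  .  .  .  .  .  .  .  .  .  .  .  .  .  .  .  .  .  .  .  .  .  .  9 13 18 24 33 46 56 63 66 66 65 58 45 26 10  
[... 2604 characters left out ...]
  . 
201  .  .  .  .  .  9 10 11 12 12 11  9  .  .  .  .  .  .  .  .  .  .  .  .  .  .  .  .  .  .  .  .  .  .  .  .  .  .  .  .  .  .  .  . 
[ 0.4   0.35 -0.44  0.11 -0.63 -2.03]
slide [156.8, 250.4, -19.6] dr [-0.75, -0.0, -4.27] | 296.0 mm
slide [78.4, 125.2, -9.8] dr [-0.38, -0.0, -2.13] | 148.0 mm
slide [38.1, 143.0, -2.7] dr [-0.38, -0.0, -2.13] | 148.0 mm
slide [7.3, 0.0, 39.2] dr [0.0, 0.63, 0.0] | 40.0 mm
slide [-3.1, -0.0, -17.9] dr [-0.0, 1.25, 0.0] | 18.0 mm
slide [-9.4, 0.0, -35.0] dr [0.0, 2.5, -0.0] | 36.0 mm
slide [-21.8, 0.0, -56.2] dr [0.0, 4.12, -0.0] | 60.0 mm
slide [-37.0, 0.0, -72.9] dr [0.0, 5.62, -0.0] | 82.0 mm
slide [-51.9, 0.0, -83.3] dr [0.0, 6.88, -0.0] | 98.0 mm
```

{"op": "step_arm", "data": {"motion": [{"slide": [5,8,-0.6],"dr": [-0.03,0,-0.14],"jaw": 5},{"slide": [13,21,-1.6],"dr": [-0.06,0,-0.36],"jaw": 5},{"slide": [23,37,-2.9],"dr": [-0.11,0,-0.63],"jaw": 5},{"slide": [34,54,-4.3],"dr": [-0.16,0,-0.92],"jaw": 5},{"slide": [45,72,-5.6],"dr": [-0.22,0,-1.22],"jaw": 5},{"slide": [56,90,-7],"dr": [-0.27,0,-1.52],"jaw": 5},{"slide": [67,108,-8.4],"dr": [-0.32,0,-1.83],"jaw": 5},{"slide": [78.4,125.2,-9.8],"dr": [-0.38,0,-2.13],"jaw": 5}]}}

```text
clock: 22.9
position: [492.9, 174.1, 108.7]
ee_rot: [-0.163, 0.983, 0.014, 0.085]
contact_force: [-0.1, -0.4, -0.9]
gripper_width: 8.1
grasp_force: 59.9
```

{"op": "step_arm", "data": {"motion": [{"slide": [5.5,21,-0.4],"dr": [-0.06,0,-0.31],"jaw": 5},{"slide": [11,42,-0.8],"dr": [-0.11,0,-0.62],"jaw": 5},{"slide": [17,63,-1.2],"dr": [-0.17,0,-0.94],"jaw": 5},{"slide": [22.5,84,-1.6],"dr": [-0.22,0,-1.25],"jaw": 5},{"slide": [28,105,-2],"dr": [-0.28,0,-1.57],"jaw": 5},{"slide": [33,124,-2.4],"dr": [-0.33,0,-1.85],"jaw": 5},{"slide": [36.5,137,-2.6],"dr": [-0.36,0,-2.04],"jaw": 5},{"slide": [38,143,-2.7],"dr": [-0.38,0,-2.13],"jaw": 5}]}}

```text
clock: 23.9
position: [411.7, 296.8, 104.9]
ee_rot: [-0.309, 0.947, 0.027, 0.082]
contact_force: [-0.2, -0.4, -2.8]
gripper_width: 8.1
grasp_force: 59.9
```

Run:
```python
from h import *
im,_=rep("s15");t=optics.get_image("top");cv2.imwrite("pics/t15.png",t)
s=arm.read_state();print(s["joints"])
p=s["position"];q=R.from_quat(s["ee_rot"]);f=-q.apply([1,0,0]);u=-q.apply([0,0,1]);b=p+(A-28)*f+(13-B)*u
print("lip world",p+A*f-B*u,"bowl px",px("scene",b))
d=(im[...,2].astype(int)-im[...,0]);uu,vv=map(int,px("scene",b))
for r in range(vv-14,vv+14): print(r,''.join("#" if d[r,c]>22 else("+" if d[r,c]>15 else ".") for c in range(uu-25,uu+25)))
# pot rim centre from scene: bright? triangulate via ellipse in scene later
b=plan(*pour(-25,66,-5))
```

```text
[411.69 296.84 104.92] 23.9 F [-0.21 -0.38 -2.83] M [-0.32  0.48  0.05] 8.05695496719241 lip [-112.18  311.72  113.98] pitch -9.927688937420122
[ 0.98  0.25 -0.61  0.11 -0.54 -2.01]
lip world [496.22 357.7  114.02] bowl px (np.float64(307.2196019576518), np.float64(131.4614915329069))
117 ..................................................
118 ..................................................
119 ..................................................
120 ..................................................
121 ..................................................
122 ..................................................
123 ..................................................
124 ..................................................
125 ..................................................
126 ..................................................
127 ...................++#+...+##+....................
128 ...................+###+.+####+...................
129 ..................+#####++####+...................
130 ..................+####+++###+....................
131 ..................+####+.++++.....................
132 ..................................................
133 ..................................................
134 ..................................................
135 ..................................................
136 ..................................................
137 ..................................................
138 ..................................................
139 ..................................................
140 ......+.+.........................................
141 ......++..........................................
142 .......+..........................................
143 .....++...........................................
144 .......+..........................................
slide [6.9, -0.7, 38.4] dr [0.01, 0.62, 0.0] | 39.0 mm
```

{"op": "step_arm", "data": {"motion": [{"slide": [0.5,0,3],"dr": [0,0.05,0],"jaw": 5},{"slide": [1.5,-0.1,9],"dr": [0,0.15,0],"jaw": 5},{"slide": [2.8,-0.3,16],"dr": [0,0.26,0],"jaw": 5},{"slide": [4.1,-0.5,23],"dr": [0,0.37,0],"jaw": 5},{"slide": [5.2,-0.6,29],"dr": [0,0.47,0],"jaw": 5},{"slide": [5.9,-0.7,33],"dr": [0,0.55,0],"jaw": 5},{"slide": [6.2,-0.7,34.5],"dr": [0,0.62,0],"jaw": 5},{"slide": [6.2,-0.7,34.5],"dr": [0,0.62,0],"jaw": 5}]}}

```text
clock: 25.0
position: [412.9, 295.8, 69.9]
ee_rot: [-0.308, 0.95, 0.014, 0.041]
contact_force: [-0.0, 0.0, -2.2]
gripper_width: 8.4
grasp_force: 59.9
```

Run:
```python
from h import *
rep("s16")
for z,pp in((69,0),(68,8),(67,16),(67,24),(67,32),(67,40),(68,48),(68,55)): plan(*pour(-25,z,pp))
# pot rim in first scene picture: bright inner/edges along centre row/col
im=cv2.imread("pics/scene0.png");c=px("scene",(517,372,58));print("pot rim centre",c)
e=np.array([px("scene",(517+48*np.cos(a),372+48*np.sin(a),58)) for a in np.linspace(0,6.28,60)]);print("pred rim extents",e.min(0),e.max(0))
g=cv2.cvtColor(im,cv2.COLOR_BGR2GRAY)
r=int(c[1]);print("row",r,g[r,300:346].tolist());k=int(c[0]);print("col",k,g[138:175,k].tolist())
```

```text
[412.94 295.75  69.95] 25.0 F [-0.04  0.   -2.15] M [-0.16  0.28  0.05] 8.405508107553125 lip [-110.5   310.64   70.03] pitch -4.9892798757158285
slide [-0.8, 0.6, -7.9] dr [0.01, 0.62, -0.01] | 8.0 mm
slide [-4.2, 0.6, -21.1] dr [0.01, 1.62, -0.01] | 21.0 mm
slide [-9.6, 0.6, -33.6] dr [0.01, 2.62, -0.0] | 35.0 mm
slide [-16.9, 0.6, -46.2] dr [0.01, 3.62, -0.0] | 49.0 mm
slide [-25.8, 0.6, -57.7] dr [0.01, 4.62, -0.0] | 63.0 mm
slide [-36.3, 0.7, -67.8] dr [0.01, 5.62, -0.0] | 77.0 mm
slide [-48.1, 0.7, -77.4] dr [0.01, 6.62, -0.0] | 91.0 mm
slide [-59.3, 0.7, -83.5] dr [0.01, 7.5, -0.0] | 102.0 mm
pot rim centre (np.float64(321.7137413028041), np.float64(150.47345681060116))
pred rim extents [307.26 143.3 ] [336.29 158.12]
row 150 [179, 179, 180, 180, 180, 180, 179, 179, 173, 155, 122, 105, 107, 112, 116, 118, 121, 122, 123, 125, 125, 125, 125, 125, 124, 122, 120, 118, 115, 114, 110, 105, 102, 96, 98, 123, 158, 175, 179, 179, 179, 179, 180, 180, 179, 179]
col 321 [180, 180, 180, 180, 179, 171, 149, 132, 127, 127, 126, 126, 125, 125, 125, 125, 125, 125, 131, 138, 109, 89, 87, 86, 87, 86, 87, 87, 87, 86, 87, 87, 99, 137, 160, 167, 170]
```

{"op": "step_arm", "data": {"motion": [{"slide": [-0.8,0.6,-7.9],"dr": [0,0.62,0],"jaw": 5},{"slide": [-2.3,0.6,-14.5],"dr": [0,1.12,0],"jaw": 5},{"slide": [-4.2,0.6,-21],"dr": [0,1.62,0],"jaw": 5},{"slide": [-6.7,0.6,-27.5],"dr": [0,2.12,0],"jaw": 5},{"slide": [-9.6,0.6,-33.7],"dr": [0,2.62,0],"jaw": 5},{"slide": [-13.1,0.6,-40],"dr": [0,3.12,0],"jaw": 5},{"slide": [-16.9,0.6,-46.2],"dr": [0,3.62,0],"jaw": 5},{"slide": [-16.9,0.6,-46.2],"dr": [0,3.62,0],"jaw": 5}]}}

```text
clock: 26.05
position: [423.8, 304.3, 117.0]
ee_rot: [-0.302, 0.931, -0.063, -0.197]
contact_force: [0.4, -0.1, -2.1]
gripper_width: 8.7
grasp_force: 60.0
```

Run:
```python
from h import *
rep("s17")
for z,pp in((67,32),(67,40),(68,48),(68,55),(68,62)): plan(*pour(-25,z,pp))
print(arm.read_state()["joints"])
```

```text
[423.76 304.32 117.  ] 26.05 F [ 0.44 -0.11 -2.11] M [ 0.52 -0.7   0.01] 8.656214968493666 lip [-110.13  311.64   66.7 ] pitch 23.861824790949214
slide [-1.9, 0.0, -14.8] dr [0.01, 1.01, -0.0] | 15.0 mm
slide [-6.2, 0.0, -28.7] dr [0.01, 2.01, -0.0] | 29.0 mm
slide [-12.0, 0.1, -42.8] dr [0.01, 3.01, -0.0] | 44.0 mm
slide [-18.8, 0.1, -53.5] dr [0.01, 3.89, 0.0] | 57.0 mm
slide [-26.9, 0.1, -63.4] dr [0.01, 4.76, 0.0] | 69.0 mm
[ 0.87  0.53 -0.09 -0.1  -1.36 -1.77]
```

{"op": "step_arm", "data": {"motion": [{"slide": [-0.9,0,-7.5],"dr": [0,0.5,0],"jaw": 5},{"slide": [-1.9,0,-14.8],"dr": [0,1,0],"jaw": 5},{"slide": [-4,0,-22],"dr": [0,1.5,0],"jaw": 5},{"slide": [-6.2,0,-28.7],"dr": [0,2,0],"jaw": 5},{"slide": [-12,0,-42.8],"dr": [0,3,0],"jaw": 5},{"slide": [-18.8,0,-53.5],"dr": [0,3.9,0],"jaw": 5},{"slide": [-18.8,0,-53.5],"dr": [0,3.9,0],"jaw": 5},{"slide": [-18.8,0,-53.5],"dr": [0,3.9,0],"jaw": 5}]}}

```text
clock: 27.1
position: [453.9, 326.0, 158.9]
ee_rot: [-0.274, 0.843, -0.142, -0.44]
contact_force: [0.1, -0.1, -1.6]
gripper_width: 9.0
grasp_force: 60.0
```

Run:
```python
from h import *
im,_=rep("s18");t=optics.get_image("top");cv2.imwrite("pics/t18.png",t)
d=im[...,2].astype(int)-im[...,0]
for r in range(120,175): print(r,''.join("#" if v>22 else("+" if v>12 else ".") for v in d[r,285:345]))
d=t[...,2].astype(int)-t[...,0]
print("top")
for r in range(200,246): print(r,''.join("#" if v>18 else("+" if v>10 else ".") for v in d[r,85:130]))
print(arm.read_state()["joints"])
```

```text
[453.91 326.04 158.9 ] 27.1 F [ 0.15 -0.12 -1.56] M [ 1.15 -1.52  0.03] 8.978602052342884 lip [-111.87  310.39   68.48] pitch 55.06938326954067
120 ............................................................
121 ............................................................
122 ............................................................
123 ............................................................
124 ............................................................
125 ............................................................
126 .+++........................................................
127 +++++++.+.+++++.++..........................................
128 ++++.+.++.++.+.++.++........................................
129 ++++++.++.+++.++.+++............+++......+..................
130 .++++.+++...+.+.+++.............+...++++.++.++........+.....
131 +++++.+++.+.++++...+............++..++++.+++++++.+.++.++++..
132 .++..+.++.+.+++..+++.............+++.+++++.+++++++++.+++++..
133 +.++.+.++.++...++.++...............+++.++++...+...+..+.++...
134 ..++.+++.+.+.++.+.................++.++.++
[... 4260 characters left out ...]
............
233 .............................................
234 .............................................
235 .............................................
236 .............................................
237 .............................................
238 ...................................+.....+...
239 ..........+..+...............................
240 .............................................
241 .......+.....................................
242 ................+............................
243 ........+....................................
244 ........+..+...+.............................
245 +............................................
[ 0.82  0.84  0.39 -0.18 -2.07 -1.77]
```

Run:
```python
from h import *
a=plan(*pour(-25,110,50)); b=plan(*pour(-60,140,0),frm=a)
```

```text
slide [33.0, 0.1, -14.6] dr [0.01, -0.63, 0.01] | 36.0 mm
slide [15.2, 0.0, 90.4] dr [-0.0, -6.25, 0.0] | 92.0 mm
```

{"op": "step_arm", "data": {"motion": [{"slide": [3,0,-1.3],"dr": [0,-0.05,0],"jaw": 5},{"slide": [8,0,-3.5],"dr": [0,-0.15,0],"jaw": 5},{"slide": [14,0,-6],"dr": [0,-0.26,0],"jaw": 5},{"slide": [20,0,-9],"dr": [0,-0.4,0],"jaw": 5},{"slide": [26,0,-11.5],"dr": [0,-0.5,0],"jaw": 5},{"slide": [31,0,-13.7],"dr": [0,-0.6,0],"jaw": 5},{"slide": [33,0,-14.6],"dr": [0,-0.63,0],"jaw": 5},{"slide": [33,0,-14.6],"dr": [0,-0.63,0],"jaw": 5}]}}

```text
clock: 28.2
position: [448.8, 322.3, 194.2]
ee_rot: [-0.28, 0.862, -0.13, -0.403]
contact_force: [0.3, -0.1, -1.4]
gripper_width: 8.1
grasp_force: 60.0
```

{"op": "step_arm", "data": {"motion": [{"slide": [1.5,0,9],"dr": [0,-0.6,0],"jaw": 5},{"slide": [4,0,22],"dr": [0,-1.5,0],"jaw": 5},{"slide": [6,0,36],"dr": [0,-2.5,0],"jaw": 5},{"slide": [8.5,0,50],"dr": [0,-3.5,0],"jaw": 5},{"slide": [11,0,65],"dr": [0,-4.5,0],"jaw": 5},{"slide": [13,0,78],"dr": [0,-5.4,0],"jaw": 5},{"slide": [14.8,0,88],"dr": [0,-6.1,0],"jaw": 5},{"slide": [15.2,0,90.4],"dr": [0,-6.25,0],"jaw": 5}]}}

```text
clock: 29.2
position: [383.0, 274.0, 147.6]
ee_rot: [-0.309, 0.951, -0.0, -0.002]
contact_force: [1.0, 1.5, -1.4]
gripper_width: 8.4
grasp_force: 60.0
```

```bash
cat >> h.py <<'E'
DY2=-1
def lay(z,x=595,y=-152):
    q=tool(DY2,0);f=-q.apply([1,0,0]);return np.array([x,y,z+B])-A*f*[1,1,0],q
E
python3 - <<'E'
from h import *
im,_=rep("s19");t=optics.get_image("top");cv2.imwrite("pics/t19.png",t)
d=im[...,2].astype(int)-im[...,0]
s=arm.read_state();p=s["position"];q=R.from_quat(s["ee_rot"]);f=-q.apply([1,0,0]);u=-q.apply([0,0,1])
print("bowl px scene",px("scene",p+(A-28)*f+2*u),"top",px("top",p+(A-28)*f+2*u))
for r in range(105,160): print(r,''.join("#" if v>22 else("+" if v>13 else ".") for v in d[r,285:345]))
d=t[...,2].astype(int)-t[...,0]
print("top")
for r in range(200,246): print(r,''.join("#" if v>18 else("+" if v>11 else ".") for v in d[r,85:145]))
E
```

```text
[383.01 273.97 147.62] 29.2 F [ 0.99  1.47 -1.44] M [-0.07  0.1  -0.05] 8.394444909286664 lip [-141.34  289.39  138.17] pitch 0.2529165521502192
bowl px scene (np.float64(297.84372051966136), np.float64(122.77540436598946)) top (np.float64(118.19983972799074), np.float64(245.95900853245985))
105 ...........................................................+
106 ............................................................
107 ............................................................
108 ............................................................
109 ............................................................
110 ............................................................
111 ............................................................
112 ............................................................
113 ............................................................
114 ............................................................
115 ............................................................
116 ............................................................
117 .......................
[... 5061 characters left out ...]
..................................................
236 ............................................................
237 ..........+.................................................
238 ............+...............................................
239 ............+..++...........................................
240 .............++.+++++.+.....................................
241 .................+..........................................
242 ...................+........................................
243 ............................................................
244 ............................................................
245 ............................................................
```

All four balls show inside the pot in the top view, at (112,212), (103,218), (115,226) and (107,231), and the scoop is empty. Next I take the scoop back to its place on the ledge.

Run:
```python
from h import *
s=arm.read_state();p0,q0=s["position"],R.from_quat(s["ee_rot"])
b=lay(100);rv=(q0.inv()*b[1]).as_rotvec();mid=((p0+b[0])/2+[0,0,12],q0*R.from_rotvec(rv/2))
print(b[0]);plan(*mid);plan(*b,frm=mid);plan(*lay(2),frm=b)
```

```text
[ 491.02 -150.18  109.  ]
slide [81.9, -203.6, 7.6] dr [-0.0, -0.01, 2.31] | 220.0 mm
slide [13.1, -219.0, 31.5] dr [-0.0, -0.01, 2.31] | 222.0 mm
slide [0.0, 0.0, 98.0] dr [0.0, 0.0, 0.0] | 98.0 mm
```

{"op": "step_arm", "data": {"motion": [{"slide": [5,-12,0],"dr": [0,0,0.14],"jaw": 5},{"slide": [14,-35,0],"dr": [0,0,0.4],"jaw": 5},{"slide": [25,-62,0],"dr": [0,0,0.7],"jaw": 5},{"slide": [36,-90,0],"dr": [0,0,1.02],"jaw": 5},{"slide": [47,-118,1],"dr": [0,0,1.34],"jaw": 5},{"slide": [59,-147,3],"dr": [0,0,1.66],"jaw": 5},{"slide": [70,-175,5],"dr": [0,0,1.98],"jaw": 5},{"slide": [82,-203.6,7.6],"dr": [0,0,2.31],"jaw": 5}]}}

```text
clock: 30.3
position: [439.0, 61.5, 140.0]
ee_rot: [-0.15, 0.989, -0.0, -0.002]
contact_force: [0.6, 0.8, -1.3]
gripper_width: 8.4
grasp_force: 60.1
```

{"op": "step_arm", "data": {"motion": [{"slide": [2,-30,4],"dr": [0,0,0.32],"jaw": 5},{"slide": [4,-62,8],"dr": [0,0,0.65],"jaw": 5},{"slide": [6,-94,13],"dr": [0,0,1],"jaw": 5},{"slide": [8,-126,18],"dr": [0,0,1.33],"jaw": 5},{"slide": [10,-158,23],"dr": [0,0,1.66],"jaw": 5},{"slide": [11.5,-190,27],"dr": [0,0,2],"jaw": 5},{"slide": [13,-212,30.5],"dr": [0,0,2.25],"jaw": 5},{"slide": [13,-219,31.5],"dr": [0,0,2.31],"jaw": 5}]}}

```text
clock: 31.3
position: [491.6, -151.8, 107.8]
ee_rot: [0.01, 1.0, -0.0, -0.002]
contact_force: [0.1, 1.1, -2.2]
gripper_width: 8.5
grasp_force: 59.9
```

Run:
```python
from h import *
rep("s20");plan(*lay(10));plan(*lay(1))
```

```text
[ 491.55 -151.79  107.8 ] 31.3 F [ 0.06  1.09 -2.25] M [-0.01  0.13 -0.01] 8.451441854386566 lip [ -24.97 -202.62   98.33] pitch 0.25540750523883143
slide [0.3, 1.5, 88.9] dr [-0.0, -0.03, -0.02] | 89.0 mm
slide [0.3, 1.5, 97.9] dr [-0.0, -0.03, -0.02] | 98.0 mm
```

{"op": "step_arm", "data": {"motion": [{"slide": [0,0,10],"dr": [0,0,0],"jaw": 5},{"slide": [0,0,30],"dr": [0,0,0],"jaw": 5},{"slide": [0,0,52],"dr": [0,0,0],"jaw": 5},{"slide": [0,0,72],"dr": [0,-0.02,0],"jaw": 5},{"slide": [0,0,86],"dr": [0,-0.03,0],"jaw": 5},{"slide": [0,0,94],"dr": [0,-0.03,0],"jaw": 5},{"slide": [0,0,97],"dr": [0,-0.03,0],"jaw": 5},{"slide": [0,0,98],"dr": [0,-0.03,0],"jaw": 5}]}}

```text
clock: 32.35
position: [491.3, -150.0, 10.9]
ee_rot: [0.009, 1.0, -0.0, 0.001]
contact_force: [-0.3, 0.6, -1.2]
gripper_width: 8.4
grasp_force: 60.0
```

{"op": "step_arm", "data": {"motion": [{"slide": [0,0,0.4],"dr": [0,0,0],"jaw": 5},{"slide": [0,0,0.7],"dr": [0,0,0],"jaw": 5},{"slide": [0,0,1],"dr": [0,0,0],"jaw": 5},{"slide": [0,0,1],"dr": [0,0,0],"jaw": 11},{"slide": [0,0,1],"dr": [0,0,0],"jaw": 16},{"slide": [0,0,1],"dr": [0,0,0],"jaw": 25},{"slide": [0,0,1],"dr": [0,0,0],"jaw": 40},{"slide": [0,0,1],"dr": [0,0,0],"jaw": 50}]}}

```text
clock: 33.35
position: [490.9, -150.0, 9.6]
ee_rot: [0.009, 1.0, -0.0, 0.001]
contact_force: [-0.2, -0.3, 0.8]
gripper_width: 50.0
grasp_force: 0.0
```

{"op": "step_arm", "data": {"motion": [{"slide": [0,0,-3],"dr": [0,0,0],"jaw": 50},{"slide": [0,0,-15],"dr": [0,0,0],"jaw": 50},{"slide": [0,0,-40],"dr": [0,0,0],"jaw": 50},{"slide": [0,0,-80],"dr": [0,0,0],"jaw": 50},{"slide": [20,0,-120],"dr": [0,0,0],"jaw": 50},{"slide": [50,0,-160],"dr": [0,0,0],"jaw": 50},{"slide": [80,0,-190],"dr": [0,0,0],"jaw": 50},{"slide": [90,0,-200],"dr": [0,0,0],"jaw": 50}]}}

```text
clock: 34.35
position: [400.1, -148.4, 212.1]
ee_rot: [0.009, 1.0, -0.0, 0.003]
contact_force: [0.6, -1.1, -0.9]
gripper_width: 50.0
grasp_force: 0.0
```

Run:
```python
from h import *
rep("s21")
a=cv2.cvtColor(cv2.imread("pics/s7.png"),cv2.COLOR_BGR2GRAY);b=cv2.cvtColor(cv2.imread("pics/s21.png"),cv2.COLOR_BGR2GRAY)
for g in(a,b):
    for r in range(214,264,2): print(r,''.join("#" if v<85 else("+" if v<115 else ("." if v<150 else " ")) for v in g[r,170:230]))
```

```text
[ 400.06 -148.36  212.13] 34.35 F [ 0.56 -1.15 -0.95] M [-0.01 -0.03 -0.01] 50.01163536550972 lip [-116.24 -196.6   203.82] pitch -0.37758402556835335
214                         .+++++++++++++++++++++++..          
216                          .++++++++++++++++++++..            
218                       ...++++++++++++++++++..               
220        ......         .++++++####++++++..                   
222        .+++++..++#+############+.                           
224         .+#++++++##########+.                               
226          .+###++++++#####+.                                 
228            .+###+++++..                                     
230              .+####+++..                                    
232                .+####++++..       ..+.                      
234                  ..+###++++..  .+#####+.                    
236                     .+####++++###########+.                 
238                       .+###################+.               
240                     ..+###########+++++######+.             
242                     ++#########++++
[... 1539 characters left out ...]
       .+###########++++++######+.            
242                     .++#######+++......+++######+.          
244                      +##+##++...........++++######.         
246                      +####+................+++####.         
248                      .+#####+.................+++#+         
250                        .+#####++..................          
252                          .+#####+..............             
254                             .#####+.........                
256                               +###+......                   
258                                .+#+..                       
260                                                             
262
```

The scoop lies flat on its back as before and the gripper is clear of it. Handing in.

```bash
python3 -c "
from bench import arm
print(arm.job_done())"
```

```text
the job is handed in; nothing more can be done
None
```

The job is handed in, with no verdict returned: the scoop stood alone on its mouth, was tipped onto its back, carried all four balls from the dish into the white pot in one load, and now lies released on its back on the ledge.

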